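Turn over the tube-drying cabinet

TASK

Pull the drying cabinet's door all the way down, take out every dry carrier (green fin) and stand it on the cork board, and stand every wet carrier (orange fin) from the bench upright on the cabinet floor. Then push the door fully shut and, only once it is shut, start the dryer with a press at the middle of the red bar so that both ends go well down together, held for about half a second and released. Leave the other things on the bench where they are.

Things in the scene. Friction and masses are not known exactly. Their poses are not given: they have to be found in the camera images.
- cabinet: Blue slope-front drying cabinet fixed to the bench, 396 mm wide (its y), 140 mm deep (x), 140 mm tall at the rear; open in front and above when its door is down. Origin on the bench under the middle of the hinge line; x points into the cabinet, away from the robot. A grey control box (180 x 56 x 85 mm tall), centred at x = -20, y = -232 mm, is fixed to its right (-y) flank.
- cabinet_floor (a point): Middle of the cabinet's inner floor (x = 65, y = 0), 20 mm above the bench; it runs from x = 4 to 131, y = -105 to 105 mm, between 30 mm high side ledges that reach to the side walls (y = 190 mm). The front sill is 55 mm high; side walls rise under the shut door to 135 mm; the rear wall is 140 mm high. Same axes as the cabinet.
- door (a joint): Angle of the clear bottom-hinged door, rad: 0 shut (it then leans back over the cabinet, 40 degrees from upright), 0.70 upright, 2.27 fully down (level, pointing to the cabinet's -x, 65 mm above the bench). The hinge is stiff: the door stays where it is left; 4 to 8 N at the handle moves it. It may start a little ajar.
- door_hinge (a point): Middle of the door's hinge line (cabinet's x = 0, y = 0), 65 mm above the bench; the hinge axis is the cabinet's y.
- door_handle (a point): Middle of the black round handle bar, 12 mm thick, along the cabinet's y, in the plane of the door, 160 mm from the hinge line. It spans a notch 176 mm wide in the door's upper edge; 37 mm free gap between bar and panel; the corners beside it reach 175 mm from the hinge. With the door shut it is 188 mm above the bench, 28 mm in front of the rear wall, open above.
- bar_center (a point): Middle of the upper face of the red start bar on the control box: 150 mm long along the cabinet's x, 30 mm wide, upper face 107 mm above the bench at rest.
- bar_travel (a joint): How far the start bar's middle is pressed down, m: 0 at rest, 0.010 fully down; a spring returns it, about 3 N at 5 mm and 6 N fully down.
- bar_tilt (a joint): Tilt of the start bar, rad: 0 level, positive with its far (+x) end lower; it tilts to about 0.1 rad when pressed near one end and springs level again.
- board: Cork board fixed flat on the bench, 125 mm (its x) by 200 mm (its y), 10 mm thick. Origin under its centre.
- board_top (a point): Centre of the cork board's upper face, 10 mm above the bench.
- wet1_center (a point): Centre (40 mm above the underside) of a tube carrier with orange fin (wet, to be loaded; stands on the bench at the start). White base with two glass tubes, 104 mm long (its x), 46 mm wide (y), 36 mm tall; an upright fin along x, 60 mm long, 10 mm thick, rises in the middle to 80 mm above the underside: grip it across its thickness. About 0.22 kg. None if absent.
- wet2_center (a point): Centre (40 mm above the underside) of a tube carrier with orange fin (wet, to be loaded; stands on the bench at the start). White base with two glass tubes, 104 mm long (its x), 46 mm wide (y), 36 mm tall; an upright fin along x, 60 mm long, 10 mm thick, rises in the middle to 80 mm above the underside: grip it across its thickness. About 0.22 kg. None if absent.
- wet3_center (a point): Centre (40 mm above the underside) of a tube carrier with orange fin (wet, to be loaded; stands on the bench at the start). White base with two glass tubes, 104 mm long (its x), 46 mm wide (y), 36 mm tall; an upright fin along x, 60 mm long, 10 mm thick, rises in the middle to 80 mm above the underside: grip it across its thickness. About 0.22 kg. None if absent.
- dry1_center (a point): Centre (40 mm above the underside) of a tube carrier with green fin (dry; stands inside the cabinet at the start). White base with two glass tubes, 104 mm long (its x), 46 mm wide (y), 36 mm tall; an upright fin along x, 60 mm long, 10 mm thick, rises in the middle to 80 mm above the underside: grip it across its thickness. About 0.22 kg. None if absent.
- dry2_center (a point): Centre (40 mm above the underside) of a tube carrier with green fin (dry; stands inside the cabinet at the start). White base with two glass tubes, 104 mm long (its x), 46 mm wide (y), 36 mm tall; an upright fin along x, 60 mm long, 10 mm thick, rises in the middle to 80 mm above the underside: grip it across its thickness. About 0.22 kg. None if absent.
- squeeze_bottle: Bystander: white squeeze bottle, 68 mm across, 150 mm tall. Leave it alone. Origin at its underside centre.
- blue_can: Bystander: blue spray can, 60 mm across, 170 mm tall. Leave it alone. Origin at its underside centre.
- white_can: Bystander: white spray can, 60 mm across, 160 mm tall. Leave it alone. Origin at its underside centre.
- wipes_box: Bystander: green and white box of wipes, 110 x 120 x 80 mm. Leave it alone. Origin at its underside centre.
- screw_cap: Bystander: white round cap, 54 mm across, 22 mm tall. Leave it alone. Origin at its underside centre.
- tape_roll: Bystander: yellow tape roll, 90 mm across, 25 mm tall. Leave it alone. Origin at its underside centre.
- screwdriver: Bystander: screwdriver lying on the bench. Leave it alone. Origin at its underside.
Things that resemble listed ones, but are neither listed nor needed, are in the scene too. Leave any blue, pink or purple look-alike of the part that bears wet3_center alone.

How it is judged:
By the outcome, as a careful person would: the job done as asked, in the order asked, and still so for the second after the job is handed in, with the robot touching nothing.
Of dry1, dry2 only 1 to 2 are there at a start; the rules pass over those that are not, and their reading is None.
Of wet1, wet2, wet3 only 2 to 3 are there at a start; the rules pass over those that are not, and their reading is None.
At some moment in a run one of wet1, wet2, wet3, dry1, dry2 may be knocked a few centimetres aside while the robot is not near it.
Once in a run the grip may slacken for a moment while it holds something.
It also fails if it takes over 210 s, if anything falls off the work surface, if the arm or the gripper's body presses on something with over 40 N, if the wrist force passes 120 N, or if a joint passes its speed limit or range.

ROBOT

A 7-joint arm with a two-finger parallel gripper is mounted at the origin on the work surface. World frame = base frame: x ahead of the robot, y to its left, z up, the work surface at z = 0. Lengths are in m, angles in degrees, forces in N, time in s.
With the tool pointing down it reaches from about 0.425 to 0.875 m from the base axis. Payload 4.7 kg.
Tool frame: the origin (TCP) lies between the finger pads; the fingertips stand 11 mm ahead of it and the grasp point (between the pads) lies 8 mm behind it (env.tcp_to_tips is the distance from the TCP to the fingertips, in m); z points along the fingers, y is the line along which they close (so a half turn about z gives the same grasp; the last joint's range is limited). The gripper opens to 87 mm and grips with 3 to 60 N. Pads are 19 mm wide; open, the fingers measure 117 mm over their backs; the gripper's body (75 mm by 190 mm) begins 51 mm behind the grasp point.
Start: joints at [74.49, 18.392, -4.016, 83.108, 1.295, 78.541, -3.26], TCP at [0.183, -0.624, 0.234] pointing down, gripper open.
Joint ranges: [-163.93, 163.93], [-17.29, 119.83], [-79.2, 71.16], [3.27, 140.29], [-89.18, 269.18], [5.43, 117.66], [-154.24, 154.24]. Speed limits (degrees/s): [147.25, 147.25, 180, 180, 180, 180, 180].

INTERFACE

Orientations are given as [roll, pitch, yaw] about the fixed x, y, z axes, in that order (R = Rz(yaw) Ry(pitch) Rx(roll)).
In Python, from cell import env, viewer gives the robot as it stands.
- The arm moves only by the tool step_arm, never from a script. Its arguments are lists of equal length, an entry for each row: "delta_pos": the shift along the tool's x, y, z in units of 0.2 m (1.0 is 0.2 m), a list of three; "rot": the turn, a rotation vector about the tool's x, y, z in units of 1.5 rad (1.0 is 1.5 rad), a list of three; "gripper": the gripper command: -1 is shut, 1 is fully open, values between are in proportion. A call has 1 to 20 rows; each row is the pose to reach, as a shift and turn from the pose commanded when the call began, along the tool's axes at that moment; what a row does not reach only later rows make up. A row lasts 1/8 s, in which the tool goes at most 62.5 mm and 10.7 degrees, less where a joint would pass 70% of its speed; a pose out of reach is approached as far as the arm can. A call with a number of a shift or a turn outside -1 to 1 is refused whole. A call with a gripper value outside its range is refused whole. The fingers move at their own pace and stop on an object; "squeeze" is the grip in N (left out, the last holds). Time passes only in rows, so rows that repeat a pose let the fingers close. It gives the time, the measured TCP pose, the force, the opening and the grip force at its end, in the units of the state.
- env.get_obs(): the state, without advancing time (a new reading comes with each control period).
- viewer.read_camera(name): name is "scene" or "top"; returns a dict with "img" (480x640x3 uint8, red, green, blue), "fx", "fy", "cx", "cy" (pixels), "pose" (4x4, takes a point from camera to world coordinates). Camera axes: x right, y down, z forward; pixel columns grow to the right and rows downward; lengths in m; the calibration is good to about 2 mm. A picture is of the moment at which its call begins. There is no depth.
- env.sign_off(): hands the job in; it is judged then, once.
The state is a dict: "time_s": time; "qpos": joint angles; "joint_velocities": joint speeds; "effort": joint torques, N m; "tool_pos": TCP position; "tool_rot": TCP orientation; "force": force on the tool from outside, world axes, zero at the start; "wrist_torque": the same for the moment, N m; "grip_width": finger opening in m; "grasp_force": force on a finger pad.
Only numpy, scipy, OpenCV 4.12 (cv2) and the standard library are available. Lean on these libraries where they do the work, as an engineer would, in place of code of your own. Each camera call takes 0.05 s, during which the arm holds its last target. There are 200 camera calls.

## Working session

There is one attempt and no reset: what is moved stays moved. The work goes in short steps, Python scripts to look and compute and a tool call to move; the robot and the scene stay as the last step left them, time stands still between calls to the robot, and variables do not carry over. Pictures are saved under pics/ and viewed, at most 17 in all, crops included, and the job is handed in when it is done.

Besides the shell and the picture viewer there is one more tool, called after ">>>" in YAML: its name, and indented under it one key for each argument. step_arm: Moves the arm, as the interface text tells. Shifts and turns lie within -1 to 1; 1 stands for 0.2 m of shift or 1.5 rad of turn. Its arguments: {"type":"object","properties":{"delta_pos":{"type":"array"},"rot":{"type":"array"},"gripper":{"type":"array"},"squeeze":{"type":"number"}},"required":["delta_pos","rot","gripper"]}

```bash
ls; mkdir -p pics
cat > h.py <<'E'
import numpy as np, cv2
from scipy.spatial.transform import Rotation as R
from cell import env, viewer
def snap(n,f):
    c=viewer.read_camera(n); cv2.imwrite(f'pics/{f}.png',c['img'][:,:,::-1]); return c
def ray(c,u,v,z):
    d=np.array([(u-c['cx'])/c['fx'],(v-c['cy'])/c['fy'],1.]); T=np.array(c['pose']); d=T[:3,:3]@d; o=T[:3,3]
    return o+d*(z-o[2])/d[2]
def proj(c,p):
    T=np.array(c['pose']); q=T[:3,:3].T@(np.array(p)-T[:3,3]); return np.array([c['fx']*q[0]/q[2]+c['cx'],c['fy']*q[1]/q[2]+c['cy']])
E
python3 - <<'E'
from h import *
for n in('top','scene'):
    c=snap(n,n+'0'); print(n,c['fx'],c['cx'],c['cy'],np.round(c['pose'],3).tolist())
print(env.get_obs())
E
```

```text
pics
top 435.3368324630368 317.72807174524365 240.63594986798782 [[0.012, -0.999, 0.036, 0.439], [-1.0, -0.012, 0.003, -0.054], [-0.002, -0.036, -0.999, 1.417], [0.0, 0.0, 0.0, 1.0]]
scene 512.9966846680801 316.09285426652184 235.57420964892344 [[0.802, 0.425, -0.419, 1.07], [0.597, -0.577, 0.558, -0.849], [-0.004, -0.698, -0.716, 1.129], [0.0, 0.0, 0.0, 1.0]]
{'time_s': 0.1, 'qpos': array([74.49010819, 18.43766813, -4.01657838, 83.16904086,  1.29615309,
       78.54179185, -3.26089119]), 'joint_velocities': array([-0.02447651, -0.12457796, -0.02041525, -0.20253825,  0.02526465,
        0.05984506,  0.05310169]), 'effort': array([ 2.95893972e-05, -4.92569911e+01, -4.05368116e-01, -3.13399959e+01,
       -6.40697451e-02,  3.94903170e-02,  4.87530349e-05]), 'tool_pos': array([ 0.18244551, -0.62335706,  0.23252877]), 'tool_rot': array([-1.79896804e+02,  6.33177875e-03,  1.63198496e+01]), 'force': array([0.02253677, 1.02687689, 0.31119892]), 'wrist_torque': array([-0.00146478, -0.05493693,  0.04257914]), 'grasp_force': 0.0, 'grip_width': 0.08663476854474438}
```

View pics/top0.png

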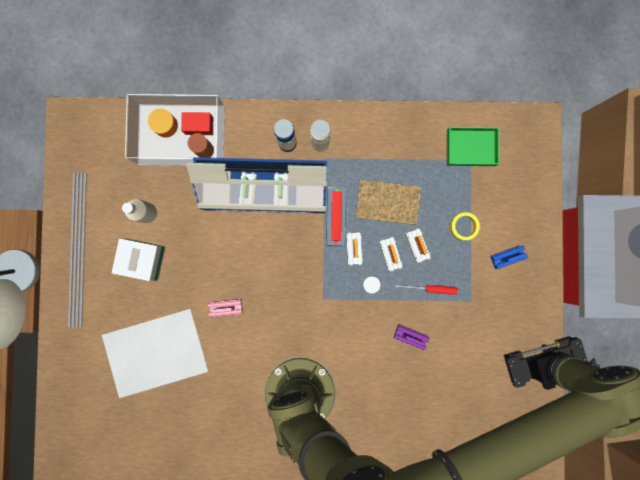

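View pics/scene0.png

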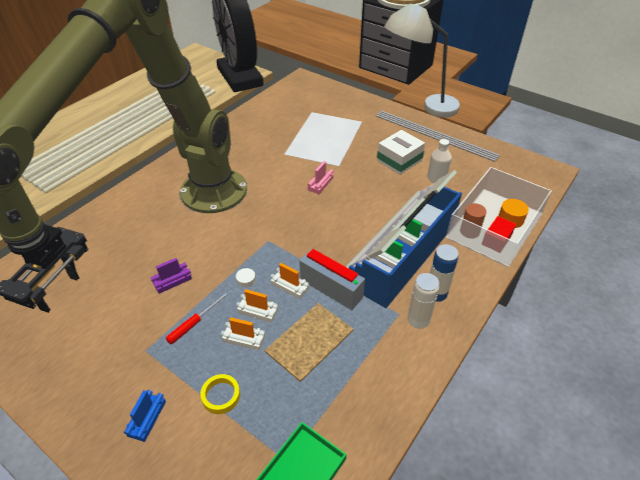

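The top view shows the cabinet at (192–327, 158–212), the red bar at (336,216) and the board at (389,202). Three wet carriers are at (355,249), (391,254) and (419,246), and two dry ones are inside at (247,187) and (281,187).

```bash
cat > m.py <<'E'
from h import *
def blobs(c,lo,hi,z,roi,amin=15):
    h=cv2.cvtColor(c['img'],cv2.COLOR_RGB2HSV); m=cv2.inRange(h,lo,hi); k=np.zeros_like(m); x0,y0,x1,y1=roi; k[y0:y1,x0:x1]=255; m&=k
    out=[]
    for q in cv2.findContours(m,cv2.RETR_EXTERNAL,cv2.CHAIN_APPROX_NONE)[0]:
        if cv2.contourArea(q)<amin: continue
        w=[ray(c,*p,z)[:2] for p in cv2.boxPoints(cv2.minAreaRect(q))]
        w=np.array(w); e=[w[1]-w[0],w[2]-w[1]]; e.sort(key=lambda a:-np.linalg.norm(a))
        a=np.degrees(np.arctan2(e[0][1],e[0][0]))%180
        out.append((np.round(w.mean(0),4).tolist(),round(a,1),np.round([np.linalg.norm(x) for x in e],3).tolist(),cv2.boundingRect(q)))
    return out
OR=((5,170,100),(18,255,255)); GR=((50,80,40),(85,255,255)); RD=((0,180,120),(4,255,255)); BL=((105,120,40),(125,255,255))
CK=((8,60,60),(25,255,255))
E
python3 - <<'E'
from m import *
c=viewer.read_camera('top'); s=viewer.read_camera('scene')
print('or');[print(b) for b in blobs(c,*OR,.08,(330,220,450,280))]
print('gr');[print(b) for b in blobs(c,*GR,.10,(190,160,330,215),4)]
print('rd');[print(b) for b in blobs(c,*RD,.107,(325,180,350,255))]
print('bl');[print(b) for b in blobs(c,*BL,.14,(180,145,340,225))]
print('ck');[print(b) for b in blobs(c,*CK,.01,(345,165,440,232),300)]
a=cv2.resize(c['img'][145:285,180:440],None,fx=3,fy=3,interpolation=cv2.INTER_CUBIC)
cv2.imwrite('pics/a.png',a[:,:,::-1])
b=cv2.resize(s['img'][160:310,330:480],None,fx=4,fy=4,interpolation=cv2.INTER_CUBIC)
cv2.imwrite('pics/b.png',b[:,:,::-1])
E
```

```text
or
([0.4486, -0.2819], np.float64(17.0), [0.053, 0.01], (389, 246, 8, 17))
([0.4771, -0.3671], np.float64(22.0), [0.053, 0.014], (416, 237, 10, 17))
gr
rd
([0.5594, -0.1054], np.float64(0.6), [0.148, 0.024], (332, 192, 9, 50))
bl
([0.6769, 0.1104], np.float64(85.4), [0.059, 0.023], (254, 171, 21, 9))
([0.6771, 0.1908], np.float64(90.7), [0.027, 0.021], (232, 171, 10, 8))
([0.7121, 0.1223], np.float64(88.8), [0.391, 0.025], (194, 157, 133, 11))
ck
([0.6181, -0.2773], np.float64(83.9), [0.2, 0.125], (356, 180, 65, 45))
```

View pics/a.png

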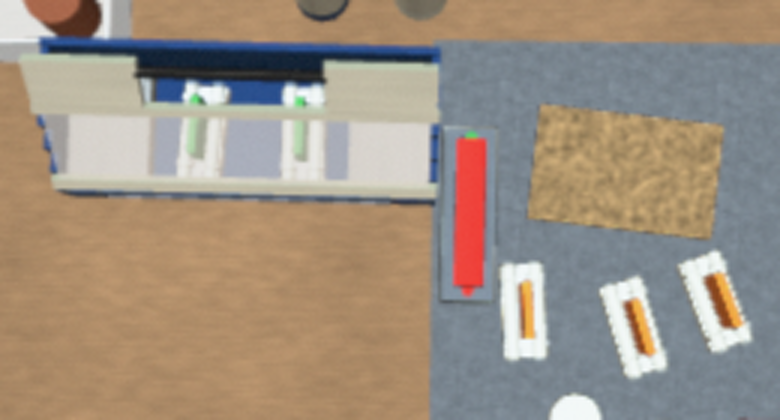

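View pics/b.png

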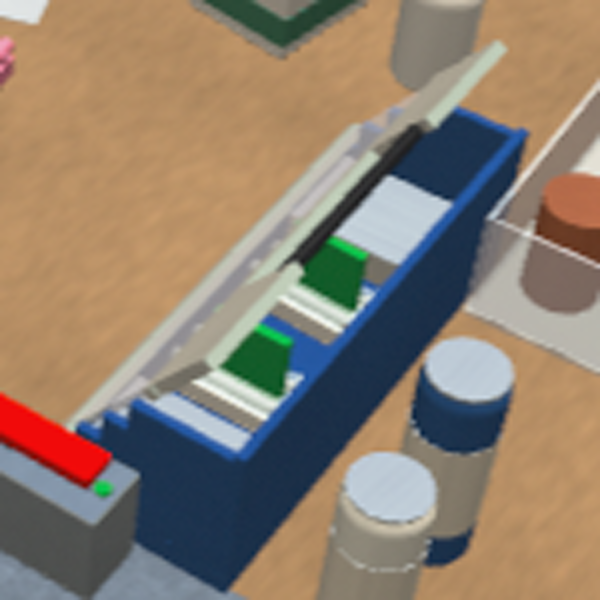

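```bash
cat >> h.py <<'E'
def plan(p,yaw=None,pitchrot=None,at=None):
    """numbers for step_arm to bring TCP to world p, tool down at yaw"""
    o=env.get_obs(); p0=np.array(o['tool_pos'] if at is None else at); r0=R.from_euler('xyz',o['tool_rot'],degrees=True)
    d=r0.inv().apply(np.array(p)-p0)/.2
    r1=R.from_euler('xyz',[180,0,yaw],degrees=True) if yaw is not None else r0
    rv=(r0.inv()*r1).as_rotvec()/1.5
    print('t',round(o['time_s'],1),'pos',np.round(o['tool_pos'],4),'rot',np.round(o['tool_rot'],1),'F',np.round(o['force'],1),'w',round(o['grip_width'],4),'g',round(o['grasp_force'],1)); print(' d',np.round(d,3).tolist(),'rot',np.round(rv,3).tolist())
E
python3 - <<'E'
from m import *
c=viewer.read_camera('top'); s=viewer.read_camera('scene')
# handle triangulation
def line(c,u,v): 
    a=ray(c,u,v,0); b=ray(c,u,v,.3); return a,b-a
a,d=line(c,256.7,170); b,e=line(s,420.5,209)
t=np.linalg.lstsq(np.c_[d,-e],b-a,rcond=None)[0]; print(a+d*t[0],b+e*t[1])
for th in (0,.1,.2,.3,.4):
    f=np.radians(40)-th; h=[.578+.16*np.sin(f),.125,.065+.16*np.cos(f)]; print(th,np.round(h,3),proj(c,h),proj(s,h))
plan([.67,.125,.30],90)
E
```

```text
[0.68140816 0.1242569  0.18915552] [0.68749921 0.12837192 0.19095917]
0 [0.681 0.125 0.188] [256.51483701 170.30414772] [417.52366624 209.61537708]
0.1 [0.668 0.125 0.197] [255.95017393 174.12020057] [413.81976064 205.066391  ]
0.2 [0.654 0.125 0.206] [255.43920101 178.40409261] [409.75076686 200.74128074]
0.3 [0.64  0.125 0.212] [254.98992804 183.10865465] [405.36882691 196.6958007 ]
0.4 [0.625 0.125 0.218] [254.60959968 188.1777209 ] [400.73090998 192.98122261]
t 0.3 pos [ 0.1825 -0.6237  0.2332] rot [-180.     0.    16.3] F [-0.8 -0.2 -0.4] w 0.0874 g 0.0
 d [3.391, -2.908, -0.333] rot [-0.0, -0.0, -0.857]
```

>>> step_arm:
  delta_pos:
    - [0.85,-0.73,-0.5]
    - [0.85,-0.73,-0.5]
    - [0.85,-0.73,-0.5]
    - [0.85,-0.73,-0.5]
    - [0.85,-0.73,-0.5]
  rot:
    - [0,0,0]
    - [0,0,0]
    - [0,0,0]
    - [0,0,0]
    - [0,0,0]
  gripper: [0,0,0,0,0]
  squeeze: 15

```text
time_s: 0.92
tool_pos: [0.3093, -0.4326, 0.3367]
tool_rot: [179.7, -0.2, 16.8]
force: [-0.7, 0.0, 1.1]
grip_width: 0.0472
grasp_force: 0.0
```

>>> step_arm:
  delta_pos:
    - [0.85,-0.73,0]
    - [0.85,-0.73,0]
    - [0.85,-0.73,0]
    - [0.85,-0.73,0]
    - [0.85,-0.73,0]
  rot:
    - [0,0,0]
    - [0,0,0]
    - [0,0,0]
    - [0,0,0]
    - [0,0,0]
  gripper: [0,0,0,0,0]

```text
time_s: 1.55
tool_pos: [0.4283, -0.2456, 0.3334]
tool_rot: [-180.0, -0.0, 16.6]
force: [-0.9, -0.4, -0.4]
grip_width: 0.0435
grasp_force: 0.0
```

>>> step_arm:
  delta_pos:
    - [0.85,-0.73,0]
    - [0.85,-0.73,0]
    - [0.85,-0.73,0]
    - [0.85,-0.73,0]
    - [0.85,-0.73,0]
  rot:
    - [0,0,0]
    - [0,0,0]
    - [0,0,0]
    - [0,0,0]
    - [0,0,0]
  gripper: [0,0,0,0,0]

```text
time_s: 2.17
tool_pos: [0.5497, -0.0589, 0.3328]
tool_rot: [-179.9, 0.0, 16.5]
force: [-0.2, -0.1, -0.2]
grip_width: 0.0439
grasp_force: 0.0
```

>>> step_arm:
  delta_pos:
    - [0.85,-0.73,0]
    - [0.85,-0.73,0]
    - [0.85,-0.73,0]
    - [0.85,-0.73,0]
    - [0.85,-0.73,0]
    - [0.85,-0.73,0]
    - [0.85,-0.73,0]
    - [0.85,-0.73,0]
    - [0.85,-0.73,0]
    - [0.85,-0.73,0]
    - [0.85,-0.73,0]
    - [0.85,-0.73,0]
  rot:
    - [0,0,-0.1]
    - [0,0,-0.2]
    - [0,0,-0.3]
    - [0,0,-0.4]
    - [0,0,-0.5]
    - [0,0,-0.6]
    - [0,0,-0.7]
    - [0,0,-0.8]
    - [0,0,-0.857]
    - [0,0,-0.857]
    - [0,0,-0.857]
    - [0,0,-0.857]
  gripper: [0,0,0,0,0,0,0,0,0,0,0,0]

```text
time_s: 3.68
tool_pos: [0.6713, 0.1269, 0.3334]
tool_rot: [-180.0, 0.0, 89.9]
force: [0.2, -0.4, -0.7]
grip_width: 0.0433
grasp_force: 0.0
```

```bash
python3 -c "
from h import *
plan([.682,.126,.182],90)"
```

```text
t 3.7 pos [0.6713 0.1269 0.3334] rot [-180.     0.    89.9] F [ 0.2 -0.4 -0.7] w 0.0433 g 0.0
 d [-0.004, 0.054, 0.757] rot [-0.0, 0.0, -0.001]
```

Tool axes here: x is world +y, y is world +x, z is down. I'll descend and close on the bar.

>>> step_arm:
  delta_pos:
    - [0,0.055,0.2]
    - [0,0.055,0.45]
    - [0,0.055,0.6]
    - [0,0.055,0.7]
    - [0,0.055,0.76]
    - [0,0.055,0.76]
    - [0,0.055,0.76]
  rot:
    - [0,0,0]
    - [0,0,0]
    - [0,0,0]
    - [0,0,0]
    - [0,0,0]
    - [0,0,0]
    - [0,0,0]
  gripper: [0,0,0,0,0,0,0]

```text
time_s: 4.55
tool_pos: [0.6828, 0.1281, 0.183]
tool_rot: [179.9, -0.0, 90.0]
force: [0.0, -0.2, -0.2]
grip_width: 0.0436
grasp_force: 0.0
```

>>> step_arm:
  delta_pos:
    - [0,0,0]
    - [0,0,0]
    - [0,0,0]
    - [0,0,0]
    - [0,0,0]
    - [0,0,0]
  rot:
    - [0,0,0]
    - [0,0,0]
    - [0,0,0]
    - [0,0,0]
    - [0,0,0]
    - [0,0,0]
  gripper: [-1,-1,-1,-1,-1,-1]
  squeeze: 15

```text
time_s: 5.3
tool_pos: [0.6818, 0.1277, 0.1814]
tool_rot: [-180.0, 0.0, 90.0]
force: [-2.1, 0.6, 0.6]
grip_width: 0.0109
grasp_force: 14.8
```

Run:
```python
from h import *
snap('scene','g1')
plan([.682,.126,.182],90)
# arc: rows for th 0->2.27 from bar at (0.160) ; relative to start
f0=np.radians(40)
for th in np.linspace(0,2.27,23)[1:]:
    f=f0-th; print(round(th,2),np.round([.16*(np.sin(f)-np.sin(f0))/.2,-.16*(np.cos(f)-np.cos(f0))/.2],3).tolist())
```

```text
t 5.3 pos [0.6818 0.1277 0.1815] rot [-180.    0.   90.] F [-2.1 -0.4  0.9] w 0.0112 g 14.8
 d [-0.008, 0.001, -0.003] rot [-0.001, 0.0, -0.0]
0.1 [-0.066, -0.05]
0.21 [-0.136, -0.092]
0.31 [-0.211, -0.128]
0.41 [-0.289, -0.155]
0.52 [-0.369, -0.174]
0.62 [-0.451, -0.185]
0.72 [-0.534, -0.187]
0.83 [-0.616, -0.181]
0.93 [-0.697, -0.166]
1.03 [-0.776, -0.143]
1.14 [-0.853, -0.112]
1.24 [-0.926, -0.073]
1.34 [-0.994, -0.027]
1.44 [-1.057, 0.026]
1.55 [-1.115, 0.085]
1.65 [-1.166, 0.149]
1.75 [-1.211, 0.219]
1.86 [-1.247, 0.293]
1.96 [-1.276, 0.37]
2.06 [-1.297, 0.45]
2.17 [-1.31, 0.531]
2.27 [-1.314, 0.614]
```

View pics/g1.png

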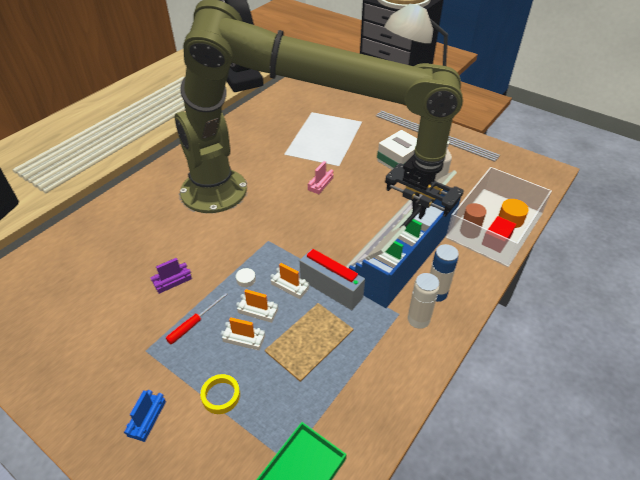

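>>> step_arm:
  delta_pos:
    - [0,-0.066,-0.05]
    - [0,-0.136,-0.092]
    - [0,-0.211,-0.128]
    - [0,-0.289,-0.155]
    - [0,-0.369,-0.174]
    - [0,-0.451,-0.185]
    - [0,-0.534,-0.187]
    - [0,-0.616,-0.181]
    - [0,-0.697,-0.166]
    - [0,-0.776,-0.143]
    - [0,-0.853,-0.112]
    - [0,-0.853,-0.112]
  rot:
    - [0,0,0]
    - [0,0,0]
    - [0,0,0]
    - [0,0,0]
    - [0,0,0]
    - [0,0,0]
    - [0,0,0]
    - [0,0,0]
    - [0,0,0]
    - [0,0,0]
    - [0,0,0]
    - [0,0,0]
  gripper: [-1,-1,-1,-1,-1,-1,-1,-1,-1,-1,-1,-1]

```text
time_s: 6.85
tool_pos: [0.5104, 0.129, 0.2025]
tool_rot: [179.9, -0.0, 90.0]
force: [8.3, 6.8, -22.7]
grip_width: 0.0114
grasp_force: 15.0
```

Run:
```python
from h import *
o=env.get_obs(); p=np.array(o['tool_pos'])+[0,0,.008]; print(p,o['grip_width'],o['force'])
f=np.arctan2(p[0]-.579,p[2]-.065); print('th',np.radians(40)-f, np.hypot(p[0]-.579,p[2]-.065))
f0=np.radians(40)-1.14
for th in np.linspace(1.14,2.27,12)[1:]:
    f=f=np.radians(40)-th; print(round(th,2),np.round([.16*(np.sin(f)-np.sin(f0))/.2,-.16*(np.cos(f)-np.cos(f0))/.2],3).tolist())
```

```text
[0.51041783 0.1289528  0.21048016] 0.01137490800335927 [  8.27579406   6.83791952 -22.74058754]
th 1.1386545632937892 0.16083528823094387
1.24 [-0.072, 0.039]
1.35 [-0.14, 0.085]
1.45 [-0.203, 0.138]
1.55 [-0.26, 0.197]
1.65 [-0.311, 0.261]
1.76 [-0.355, 0.331]
1.86 [-0.392, 0.404]
1.96 [-0.42, 0.481]
2.06 [-0.441, 0.561]
2.17 [-0.454, 0.642]
2.27 [-0.458, 0.724]
```

>>> step_arm:
  delta_pos:
    - [0,-0.07,0.055]
    - [0,-0.135,0.1]
    - [0,-0.198,0.153]
    - [0,-0.255,0.212]
    - [0,-0.305,0.276]
    - [0,-0.35,0.345]
    - [0,-0.387,0.417]
    - [0,-0.415,0.494]
    - [0,-0.436,0.57]
    - [0,-0.45,0.65]
    - [0,-0.454,0.74]
    - [0,-0.454,0.75]
  rot:
    - [0,0,0]
    - [0,0,0]
    - [0,0,0]
    - [0,0,0]
    - [0,0,0]
    - [0,0,0]
    - [0,0,0]
    - [0,0,0]
    - [0,0,0]
    - [0,0,0]
    - [0,0,0]
    - [0,0,0]
  gripper: [-1,-1,-1,-1,-1,-1,-1,-1,-1,-1,-1,-1]

```text
time_s: 8.35
tool_pos: [0.4256, 0.1293, 0.0576]
tool_rot: [179.4, -0.0, 90.0]
force: [1.1, 1.6, 23.5]
grip_width: 0.0114
grasp_force: 15.0
```

Run:
```python
from h import *
snap('scene','g2')
plan([.419,.126,.057],90)
```

```text
t 8.4 pos [0.4256 0.1293 0.0578] rot [179.4  -0.   90. ] F [4.8 2.9 9.8] w 0.0113 g 15.0
 d [-0.017, -0.033, 0.004] rot [0.006, -0.0, -0.0]
```

View pics/g2.png

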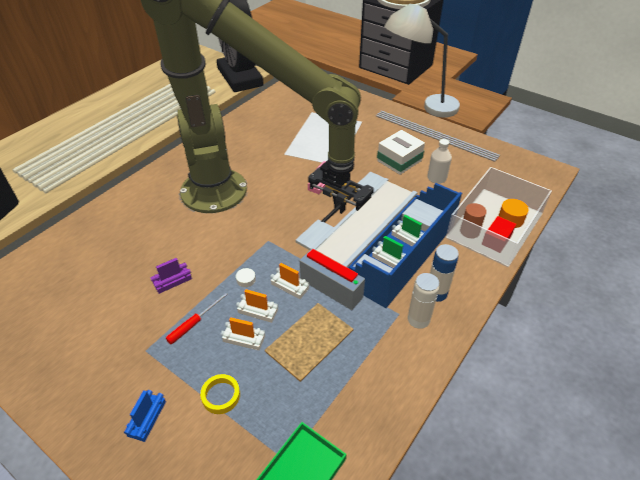

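>>> step_arm:
  delta_pos:
    - [0,0,0]
    - [0,0,0]
    - [0,0,0]
    - [0,0,-0.3]
    - [0,0,-0.6]
    - [0,0,-0.9]
    - [0,0,-1]
    - [0,0,-1]
    - [0,0,-1]
  rot:
    - [0,0,0]
    - [0,0,0]
    - [0,0,0]
    - [0,0,0]
    - [0,0,0]
    - [0,0,0]
    - [0,0,0]
    - [0,0,0]
    - [0,0,0]
  gripper: [-0.3,-0.3,-0.3,-0.3,-0.3,-0.3,-0.3,-0.3,-0.3]

```text
time_s: 9.52
tool_pos: [0.4196, 0.1275, 0.2523]
tool_rot: [-179.8, 0.0, 90.0]
force: [0.1, 0.2, -0.7]
grip_width: 0.03
grasp_force: 0.0
```

```bash
cat >> m.py <<'E'
GRT=((50,150,150),(75,255,255)); ORT=((10,150,200),(20,255,255)); WH=((0,0,165),(179,60,255))
E
python3 - <<'E'
from m import *
c=snap('top','t2'); s=viewer.read_camera('scene')
for n,A,B,C in(('gr',((45,120,60),(85,255,255)),.10,(230,150,310,215)),('or',((5,150,80),(22,255,255)),.08,(340,225,440,275)),):
    print(n);[print(b) for b in blobs(c,*A,B,C,6)]
print('wh');[print(b) for b in blobs(c,*WH,.036,(343,225,440,275),80)]
plan([.65,.08,.3],0)
a=cv2.resize(c['img'][145:285,180:440],None,fx=3,fy=3,interpolation=cv2.INTER_CUBIC)
cv2.imwrite('pics/a2.png',a[:,:,::-1])
E
```

```text
gr
([0.6463, 0.0655], np.float64(0.9), [0.058, 0.006], (279, 178, 3, 20))
([0.6481, 0.172], np.float64(1.0), [0.058, 0.012], (243, 177, 5, 20))
or
([0.4488, -0.2823], np.float64(17.0), [0.053, 0.013], (389, 246, 9, 17))
([0.4654, -0.1663], np.float64(4.3), [0.05, 0.008], (354, 240, 4, 17))
([0.4767, -0.3675], np.float64(20.8), [0.054, 0.016], (416, 237, 11, 17))
wh
([0.4498, -0.2844], np.float64(18.0), [0.106, 0.049], (380, 237, 23, 35))
([0.4661, -0.1673], np.float64(5.4), [0.105, 0.049], (346, 232, 18, 34))
([0.4778, -0.3711], np.float64(21.1), [0.105, 0.05], (406, 228, 25, 35))
t 9.6 pos [0.4196 0.1276 0.2523] rot [-179.8   -0.    90. ] F [-0.5  0.7  0.2] w 0.0305 g 0.0
 d [-0.238, 1.151, -0.243] rot [-0.002, 0.002, 1.047]
```

View pics/a2.png

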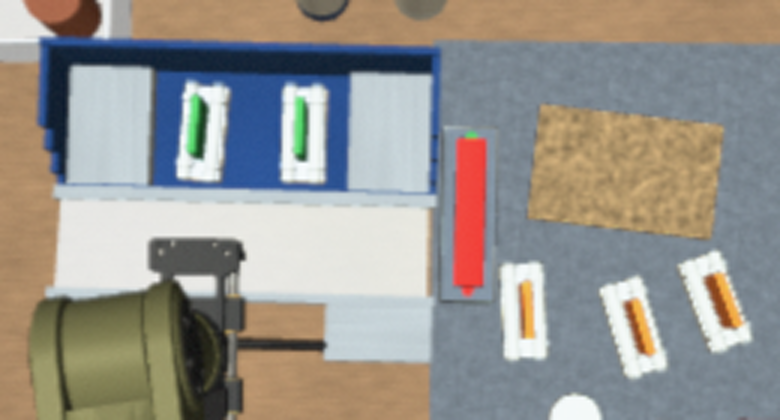

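>>> step_arm:
  delta_pos:
    - [-0.31,0.3,0]
    - [-0.31,0.6,0]
    - [-0.31,0.95,0]
    - [-0.31,0.95,0]
    - [-0.31,0.95,0]
    - [-0.31,0.95,0]
    - [-0.31,0.95,0]
    - [-0.31,0.95,0]
    - [-0.31,0.95,0]
    - [-0.31,0.95,0]
    - [-0.31,0.95,0]
  rot:
    - [0,0,0.11]
    - [0,0,0.22]
    - [0,0,0.33]
    - [0,0,0.44]
    - [0,0,0.55]
    - [0,0,0.66]
    - [0,0,0.77]
    - [0,0,0.88]
    - [0,0,0.95]
    - [0,0,0.95]
    - [0,0,0.95]
  gripper: [0.1,0.1,0.1,0.1,0.1,0.1,0.1,0.1,0.1,0.1,0.1]

```text
time_s: 11.0
tool_pos: [0.6103, 0.0658, 0.253]
tool_rot: [-180.0, 0.1, 8.4]
force: [0.0, 0.4, 0.3]
grip_width: 0.0482
grasp_force: 0.0
```

Run:
```python
from m import *
s=snap('scene','x1'); c=viewer.read_camera('top')
for p in((247.6,189.3),(281,189.3)): print(ray(c,*p,.056))
plan([.647,.066,.080],-1)
```

```text
[0.64637568 0.17121461 0.056     ]
[0.64758485 0.06624216 0.056     ]
t 11.1 pos [0.6105 0.0658 0.2534] rot [-180.     0.     8.4] F [-0.3  0.   0.5] w 0.0475 g 0.0
 d [0.181, 0.026, 0.867] rot [-0.0, 0.001, 0.109]
```

>>> step_arm:
  delta_pos:
    - [0.18,0.026,0]
    - [0.18,0.026,0.25]
    - [0.18,0.026,0.5]
    - [0.18,0.026,0.7]
    - [0.18,0.026,0.8]
    - [0.18,0.026,0.865]
    - [0.18,0.026,0.865]
    - [0.18,0.026,0.865]
  rot:
    - [0,0,0.109]
    - [0,0,0.109]
    - [0,0,0.109]
    - [0,0,0.109]
    - [0,0,0.109]
    - [0,0,0.109]
    - [0,0,0.109]
    - [0,0,0.109]
  gripper: [0.1,0.1,0.1,0.1,0.1,0.1,0.1,0.1]

```text
time_s: 12.1
tool_pos: [0.6482, 0.0661, 0.0825]
tool_rot: [-180.0, -0.1, -1.0]
force: [-0.9, 0.1, 0.2]
grip_width: 0.0479
grasp_force: 0.0
```

>>> step_arm:
  delta_pos:
    - [0,0,0]
    - [0,0,0]
    - [0,0,0]
    - [0,0,0]
    - [0,0,0]
    - [0,0,0]
    - [0,0,0]
  rot:
    - [0,0,0]
    - [0,0,0]
    - [0,0,0]
    - [0,0,0]
    - [0,0,0]
    - [0,0,0]
    - [0,0,0]
  gripper: [-1,-1,-1,-1,-1,-1,-1]
  squeeze: 30

```text
time_s: 12.98
tool_pos: [0.6469, 0.066, 0.0808]
tool_rot: [-180.0, 0.0, -1.0]
force: [-0.5, 2.0, -1.2]
grip_width: 0.0098
grasp_force: 30.0
```

>>> step_arm:
  delta_pos:
    - [0,0,-0.15]
    - [0,0,-0.3]
    - [0,0,-0.5]
    - [0,0,-0.7]
    - [0,0,-0.8]
    - [0,0,-0.8]
    - [0,0,-0.8]
  rot:
    - [0,0,0]
    - [0,0,0]
    - [0,0,0]
    - [0,0,0]
    - [0,0,0]
    - [0,0,0]
    - [0,0,0]
  gripper: [-1,-1,-1,-1,-1,-1,-1]

```text
time_s: 13.85
tool_pos: [0.6461, 0.0653, 0.2387]
tool_rot: [180.0, 0.2, -1.0]
force: [0.1, -0.9, -3.3]
grip_width: 0.0097
grasp_force: 30.0
```

Run:
```python
from m import *
s=snap('scene','x2')
plan([.614,-.322,.16],-6)
```

```text
t 13.9 pos [0.6461 0.0653 0.2385] rot [180.    0.2  -1. ] F [ 0.4 -1.  -3.5] w 0.0095 g 30.0
 d [-0.124, 1.939, 0.394] rot [0.001, 0.002, 0.058]
```

View pics/x2.png

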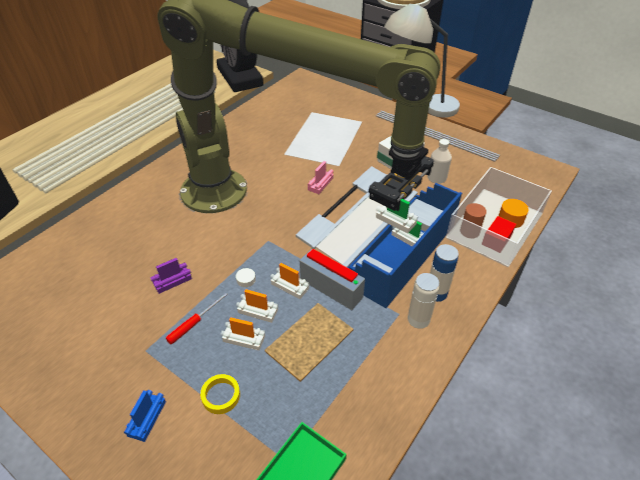

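>>> step_arm:
  delta_pos:
    - [-0.06,0.25,0]
    - [-0.06,0.5,0]
    - [-0.06,0.75,0]
    - [-0.06,0.97,0]
    - [-0.06,0.97,0]
  rot:
    - [0,0,0]
    - [0,0,0]
    - [0,0,0]
    - [0,0,0]
    - [0,0,0]
  gripper: [-1,-1,-1,-1,-1]

```text
time_s: 14.52
tool_pos: [0.6301, -0.1351, 0.2383]
tool_rot: [179.9, 0.2, -1.6]
force: [0.5, 0.2, -3.6]
grip_width: 0.0095
grasp_force: 30.0
```

>>> step_arm:
  delta_pos:
    - [-0.06,0.25,0]
    - [-0.06,0.5,0]
    - [-0.06,0.75,0]
    - [-0.06,0.97,0]
    - [-0.06,0.97,0]
    - [-0.06,0.97,0]
  rot:
    - [0,0,0.058]
    - [0,0,0.058]
    - [0,0,0.058]
    - [0,0,0.058]
    - [0,0,0.058]
    - [0,0,0.058]
  gripper: [-1,-1,-1,-1,-1,-1]

```text
time_s: 15.28
tool_pos: [0.616, -0.3202, 0.2395]
tool_rot: [-179.9, 0.1, -6.0]
force: [-0.3, 0.6, -2.8]
grip_width: 0.0097
grasp_force: 30.0
```

Run:
```python
from m import *
s=snap('scene','x3')
plan([.614,-.322,.072],-6)
```

```text
t 15.3 pos [ 0.6163 -0.3194  0.24  ] rot [-1.799e+02  1.000e-01 -5.900e+00] F [ 0.8  0.7 -3. ] w 0.0099 g 30.0
 d [-0.009, 0.016, 0.84] rot [-0.001, 0.001, 0.001]
```

>>> step_arm:
  delta_pos:
    - [-0.005,0.01,0.3]
    - [-0.005,0.01,0.6]
    - [-0.005,0.01,0.75]
    - [-0.005,0.01,0.8]
    - [-0.005,0.01,0.83]
    - [-0.005,0.01,0.84]
    - [-0.005,0.01,0.845]
    - [-0.005,0.01,0.845]
  rot:
    - [0,0,0]
    - [0,0,0]
    - [0,0,0]
    - [0,0,0]
    - [0,0,0]
    - [0,0,0]
    - [0,0,0]
    - [0,0,0]
  gripper: [-1,-1,-1,-1,-1,-1,-1,-1]

```text
time_s: 16.32
tool_pos: [0.6152, -0.3239, 0.0729]
tool_rot: [180.0, -0.1, -6.0]
force: [-0.3, 0.6, -2.5]
grip_width: 0.0099
grasp_force: 30.0
```

>>> step_arm:
  delta_pos:
    - [0,0,0]
    - [0,0,0]
    - [0,0,0]
    - [0,0,0]
    - [0,0,-0.2]
    - [0,0,-0.5]
    - [0,0,-0.8]
    - [0,0,-0.8]
    - [0,0,-0.8]
  rot:
    - [0,0,0]
    - [0,0,0]
    - [0,0,0]
    - [0,0,0]
    - [0,0,0]
    - [0,0,0]
    - [0,0,0]
    - [0,0,0]
    - [0,0,0]
  gripper: [0,0,0,0,0,0,0,0,0]

```text
time_s: 17.45
tool_pos: [0.6147, -0.3235, 0.2318]
tool_rot: [180.0, 0.0, -6.0]
force: [0.1, 0.3, -1.2]
grip_width: 0.0435
grasp_force: 0.0
```

Run:
```python
from m import *
c=snap('top','t3')
print([b for b in blobs(c,(45,120,60),(85,255,255),.10,(230,150,310,215),6)])
plan([.647,.171,.24],-5)
```

```text
[([0.6481, 0.172], np.float64(1.0), [0.058, 0.012], (243, 177, 5, 20))]
t 17.5 pos [ 0.6141 -0.3235  0.2306] rot [-1.8e+02  1.0e-01 -6.0e+00] F [-0.3  0.5 -0.5] w 0.0437 g 0.0
 d [-0.096, -2.476, -0.046] rot [-0.0, 0.001, -0.012]
```

>>> step_arm:
  delta_pos:
    - [-0.03,-0.25,0]
    - [-0.03,-0.5,0]
    - [-0.03,-0.75,0]
    - [-0.03,-0.825,0]
    - [-0.03,-0.825,0]
  rot:
    - [0,0,0]
    - [0,0,0]
    - [0,0,0]
    - [0,0,0]
    - [0,0,0]
  gripper: [0.1,0.1,0.1,0.1,0.1]

```text
time_s: 18.12
tool_pos: [0.6258, -0.158, 0.2308]
tool_rot: [180.0, 0.1, -5.9]
force: [-0.1, -0.4, -0.4]
grip_width: 0.0479
grasp_force: 0.0
```

>>> step_arm:
  delta_pos:
    - [-0.03,-0.25,0]
    - [-0.03,-0.5,0]
    - [-0.03,-0.75,0]
    - [-0.03,-0.825,0]
    - [-0.03,-0.825,0]
  rot:
    - [0,0,0]
    - [0,0,0]
    - [0,0,0]
    - [0,0,0]
    - [0,0,0]
  gripper: [0.1,0.1,0.1,0.1,0.1]

```text
time_s: 18.75
tool_pos: [0.6376, 0.0046, 0.2312]
tool_rot: [180.0, 0.1, -6.1]
force: [-0.7, -1.0, 0.4]
grip_width: 0.0478
grasp_force: 0.0
```

>>> step_arm:
  delta_pos:
    - [-0.03,-0.25,0]
    - [-0.03,-0.5,0]
    - [-0.03,-0.75,0]
    - [-0.03,-0.825,0]
    - [-0.03,-0.825,0]
    - [-0.03,-0.825,0]
  rot:
    - [0,0,0]
    - [0,0,0]
    - [0,0,0]
    - [0,0,0]
    - [0,0,0]
    - [0,0,0]
  gripper: [0.1,0.1,0.1,0.1,0.1,0.1]

```text
time_s: 19.5
tool_pos: [0.6499, 0.1666, 0.2315]
tool_rot: [179.9, -0.0, -6.3]
force: [0.4, -0.3, 0.4]
grip_width: 0.0478
grasp_force: 0.0
```

Run:
```python
from m import *
plan([.647,.1715,.08],-5)
c=viewer.read_camera('scene')
for z in(.1,):[print(b) for b in blobs(c,(45,150,120),(85,255,255),z,(370,200,440,260),4)]
```

```text
t 19.5 pos [0.6499 0.1666 0.2315] rot [179.9  -0.   -6.3] F [ 0.4 -0.3  0.4] w 0.0478 g 0.0
 d [-0.017, -0.025, 0.757] rot [0.002, -0.0, -0.015]
([0.6525, 0.1695], np.float64(175.6), [0.057, 0.009], (404, 215, 18, 10))
```

>>> step_arm:
  delta_pos:
    - [-0.005,-0.02,0.25]
    - [-0.005,-0.02,0.5]
    - [-0.005,-0.02,0.65]
    - [-0.005,-0.02,0.72]
    - [-0.005,-0.02,0.757]
    - [-0.005,-0.02,0.757]
    - [-0.005,-0.02,0.757]
  rot:
    - [0,0,-0.015]
    - [0,0,-0.015]
    - [0,0,-0.015]
    - [0,0,-0.015]
    - [0,0,-0.015]
    - [0,0,-0.015]
    - [0,0,-0.015]
  gripper: [0.1,0.1,0.1,0.1,0.1,0.1,0.1]

```text
time_s: 20.42
tool_pos: [0.6492, 0.1749, 0.082]
tool_rot: [-180.0, -0.1, -4.7]
force: [-0.4, -0.4, 0.5]
grip_width: 0.0482
grasp_force: 0.0
```

>>> step_arm:
  delta_pos:
    - [0,0,0]
    - [0,0,0]
    - [0,0,0]
    - [0,0,0]
    - [0,0,0]
    - [0,0,0]
    - [0,0,0]
  rot:
    - [0,0,0]
    - [0,0,0]
    - [0,0,0]
    - [0,0,0]
    - [0,0,0]
    - [0,0,0]
    - [0,0,0]
  gripper: [-1,-1,-1,-1,-1,-1,-1]

```text
time_s: 21.3
tool_pos: [0.6482, 0.1746, 0.0804]
tool_rot: [180.0, 0.0, -4.7]
force: [-0.5, -1.3, -0.2]
grip_width: 0.0099
grasp_force: 30.0
```

>>> step_arm:
  delta_pos:
    - [0,0,-0.15]
    - [0,0,-0.3]
    - [0,0,-0.5]
    - [0,0,-0.7]
    - [0,0,-0.8]
    - [0,0,-0.8]
    - [0,0,-0.8]
  rot:
    - [0,0,0]
    - [0,0,0]
    - [0,0,0]
    - [0,0,0]
    - [0,0,0]
    - [0,0,0]
    - [0,0,0]
  gripper: [-1,-1,-1,-1,-1,-1,-1]

```text
time_s: 22.18
tool_pos: [0.6475, 0.1741, 0.2384]
tool_rot: [179.9, 0.2, -4.7]
force: [0.7, -1.1, -2.2]
grip_width: 0.0099
grasp_force: 30.0
```

Run:
```python
from m import *
plan([.6227,-.232,.24],-6)
```

```text
t 22.2 pos [0.6475 0.1741 0.2384] rot [179.9   0.2  -4.7] F [ 0.7 -1.1 -2.2] w 0.0099 g 30.0
 d [0.044, 2.034, -0.006] rot [0.001, 0.002, 0.015]
```

>>> step_arm:
  delta_pos:
    - [0.015,0.25,0]
    - [0.015,0.5,0]
    - [0.015,0.68,0]
    - [0.015,0.68,0]
  rot:
    - [0,0,0]
    - [0,0,0]
    - [0,0,0]
    - [0,0,0]
  gripper: [-1,-1,-1,-1]

```text
time_s: 22.68
tool_pos: [0.6395, 0.033, 0.2379]
tool_rot: [179.8, 0.2, -5.2]
force: [-0.3, -0.6, -1.5]
grip_width: 0.0097
grasp_force: 30.0
```

>>> step_arm:
  delta_pos:
    - [0.015,0.25,0]
    - [0.015,0.5,0]
    - [0.015,0.68,0]
    - [0.015,0.68,0]
  rot:
    - [0,0,0]
    - [0,0,0]
    - [0,0,0]
    - [0,0,0]
  gripper: [-1,-1,-1,-1]

```text
time_s: 23.18
tool_pos: [0.6309, -0.101, 0.2384]
tool_rot: [179.9, 0.2, -5.1]
force: [-0.1, 0.9, -1.0]
grip_width: 0.0094
grasp_force: 30.0
```

>>> step_arm:
  delta_pos:
    - [0.015,0.25,0]
    - [0.015,0.5,0]
    - [0.015,0.68,0]
    - [0.015,0.68,0]
    - [0.015,0.68,0]
  rot:
    - [0,0,0.015]
    - [0,0,0.015]
    - [0,0,0.015]
    - [0,0,0.015]
    - [0,0,0.015]
  gripper: [-1,-1,-1,-1,-1]

```text
time_s: 23.8
tool_pos: [0.624, -0.2297, 0.2397]
tool_rot: [-179.9, 0.1, -5.9]
force: [0.4, 0.5, -0.3]
grip_width: 0.0095
grasp_force: 30.0
```

Run:
```python
from m import *
plan([.6227,-.232,.071],-6)
s=snap('scene','x4')
```

```text
t 23.8 pos [ 0.624  -0.2297  0.2397] rot [-1.799e+02  1.000e-01 -5.900e+00] F [ 0.4  0.5 -0.3] w 0.0095 g 30.0
 d [-0.004, 0.014, 0.843] rot [-0.002, 0.001, 0.002]
```

View pics/x4.png

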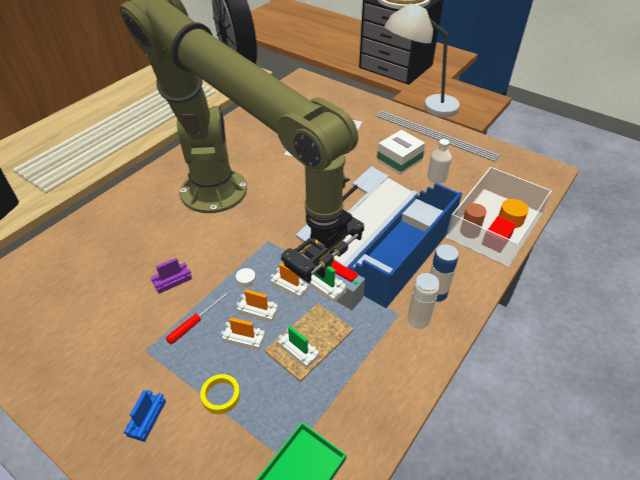

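The first dry carrier stands on the cork at about (298,345), and the second is still held at about (328,280). I'll lower it.

>>> step_arm:
  delta_pos:
    - [-0.004,0.005,0.3]
    - [-0.004,0.005,0.6]
    - [-0.004,0.005,0.75]
    - [-0.004,0.005,0.8]
    - [-0.004,0.005,0.83]
    - [-0.004,0.005,0.845]
    - [-0.004,0.005,0.85]
    - [-0.004,0.005,0.85]
  rot:
    - [0,0,0]
    - [0,0,0]
    - [0,0,0]
    - [0,0,0]
    - [0,0,0]
    - [0,0,0]
    - [0,0,0]
    - [0,0,0]
  gripper: [-1,-1,-1,-1,-1,-1,-1,-1]

```text
time_s: 24.85
tool_pos: [0.6231, -0.2339, 0.0714]
tool_rot: [180.0, -0.1, -6.0]
force: [-1.5, -0.1, -2.2]
grip_width: 0.0098
grasp_force: 30.0
```

>>> step_arm:
  delta_pos:
    - [0,0,0]
    - [0,0,0]
    - [0,0,0]
    - [0,0,0]
    - [0,0,-0.2]
    - [0,0,-0.5]
    - [0,0,-0.8]
    - [0,0,-0.8]
    - [0,0,-0.8]
  rot:
    - [0,0,0]
    - [0,0,0]
    - [0,0,0]
    - [0,0,0]
    - [0,0,0]
    - [0,0,0]
    - [0,0,0]
    - [0,0,0]
    - [0,0,0]
  gripper: [0,0,0,0,0,0,0,0,0]

```text
time_s: 25.98
tool_pos: [0.6224, -0.2336, 0.2302]
tool_rot: [180.0, 0.0, -6.0]
force: [-0.8, 0.2, -1.0]
grip_width: 0.0434
grasp_force: 0.0
```

Run:
```python
from m import *
c=viewer.read_camera('scene')
print('or');[print(b) for b in blobs(c,(5,150,80),(22,255,255),.08,(210,250,310,345),30)]
print('gr');[print(b) for b in blobs(c,(45,100,60),(85,255,255),.09,(270,260,360,370),10)]
plan([.4715,-.369,.15],21)
```

```text
or
([0.4947, -0.3889], np.float64(20.2), [0.07, 0.041], (229, 318, 25, 20))
([0.4666, -0.304], np.float64(17.2), [0.069, 0.044], (245, 289, 22, 21))
([0.4828, -0.1983], np.float64(165.3), [0.085, 0.028], (279, 264, 20, 22))
gr
([0.6307, -0.3396], np.float64(173.8), [0.079, 0.033], (288, 326, 20, 28))
([0.6374, -0.2516], np.float64(173.7), [0.076, 0.038], (313, 303, 19, 27))
t 26.0 pos [ 0.6219 -0.2336  0.229 ] rot [-1.8e+02  1.0e-01 -6.0e+00] F [-0.8  0.2 -0.2] w 0.0436 g 0.0
 d [-0.676, 0.752, 0.397] rot [-0.0, 0.002, -0.314]
```

>>> step_arm:
  delta_pos:
    - [-0.2,0.2,0]
    - [-0.4,0.4,0]
    - [-0.6,0.6,0]
    - [-0.647,0.757,0]
    - [-0.647,0.757,0.2]
    - [-0.647,0.757,0.3]
    - [-0.647,0.757,0.3]
    - [-0.647,0.757,0.3]
  rot:
    - [0,0,-0.1]
    - [0,0,-0.2]
    - [0,0,-0.3]
    - [0,0,-0.314]
    - [0,0,-0.314]
    - [0,0,-0.314]
    - [0,0,-0.314]
    - [0,0,-0.314]
  gripper: [0.1,0.1,0.1,0.1,0.1,0.1,0.1,0.1]

```text
time_s: 27.02
tool_pos: [0.4791, -0.37, 0.1713]
tool_rot: [180.0, -0.0, 21.0]
force: [-0.3, -0.3, -1.1]
grip_width: 0.0481
grasp_force: 0.0
```

Run:
```python
from m import *
c=snap('top','t4')
print('wh');[print(b) for b in blobs(c,*WH,.036,(343,225,440,275),80)]
print('grwh');[print(b) for b in blobs(c,*WH,.046,(355,170,425,232),80)]
plan([.4775,-.3705,.06],21)
```

```text
wh
([0.4498, -0.2844], np.float64(18.0), [0.106, 0.049], (380, 237, 23, 35))
([0.465, -0.1674], np.float64(5.4), [0.107, 0.049], (346, 232, 18, 34))
grwh
([0.6168, -0.3193], np.float64(174.9), [0.106, 0.05], (394, 184, 19, 35))
([0.625, -0.2308], np.float64(173.8), [0.107, 0.049], (366, 181, 19, 35))
t 27.1 pos [ 0.4792 -0.3703  0.1717] rot [ 1.799e+02 -1.000e-01  2.100e+01] F [0.1 0.4 0.6] w 0.0479 g 0.0
 d [-0.009, -0.003, 0.559] rot [0.001, -0.001, 0.0]
```

View pics/t4.png

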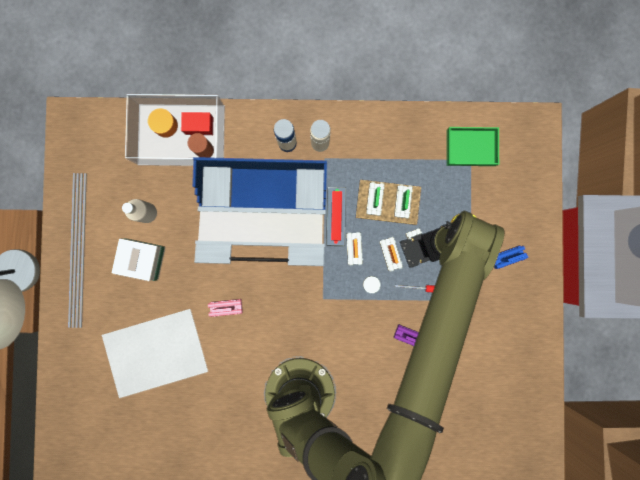

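>>> step_arm:
  delta_pos:
    - [-0.009,0,0.2]
    - [-0.009,0,0.4]
    - [-0.009,0,0.5]
    - [-0.009,0,0.558]
    - [-0.009,0,0.558]
    - [-0.009,0,0.558]
  rot:
    - [0,0,0]
    - [0,0,0]
    - [0,0,0]
    - [0,0,0]
    - [0,0,0]
    - [0,0,0]
  gripper: [0.1,0.1,0.1,0.1,0.1,0.1]

```text
time_s: 27.82
tool_pos: [0.4774, -0.3718, 0.0604]
tool_rot: [179.9, -0.1, 21.0]
force: [0.5, -0.6, -0.4]
grip_width: 0.0483
grasp_force: 0.0
```

>>> step_arm:
  delta_pos:
    - [0,0,0]
    - [0,0,0]
    - [0,0,0]
    - [0,0,0]
    - [0,0,0]
    - [0,0,0]
    - [0,0,0]
  rot:
    - [0,0,0]
    - [0,0,0]
    - [0,0,0]
    - [0,0,0]
    - [0,0,0]
    - [0,0,0]
    - [0,0,0]
  gripper: [-1,-1,-1,-1,-1,-1,-1]

```text
time_s: 28.7
tool_pos: [0.476, -0.3709, 0.0585]
tool_rot: [-179.9, 0.0, 21.0]
force: [0.5, 0.3, -2.6]
grip_width: 0.0101
grasp_force: 30.0
```

>>> step_arm:
  delta_pos:
    - [0,0,-0.15]
    - [0,0,-0.3]
    - [0,0,-0.5]
    - [0,0,-0.7]
    - [0,0,-0.9]
    - [0,0,-0.95]
    - [0,0,-0.95]
    - [0,0,-0.95]
  rot:
    - [0,0,0]
    - [0,0,0]
    - [0,0,0]
    - [0,0,0]
    - [0,0,0]
    - [0,0,0]
    - [0,0,0]
    - [0,0,0]
  gripper: [-1,-1,-1,-1,-1,-1,-1,-1]

```text
time_s: 29.7
tool_pos: [0.4755, -0.3708, 0.2468]
tool_rot: [-179.8, 0.1, 21.0]
force: [-0.4, -1.0, -1.7]
grip_width: 0.0095
grasp_force: 30.0
```

Run:
```python
from m import *
plan([.651,.19,.25],0)
```

```text
t 29.7 pos [ 0.4755 -0.3708  0.2468] rot [-1.798e+02  1.000e-01  2.100e+01] F [-0.4 -1.  -1.7] w 0.0095 g 30.0
 d [1.822, -2.305, -0.012] rot [-0.002, 0.001, 0.244]
```

>>> step_arm:
  delta_pos:
    - [0.2,-0.25,0]
    - [0.4,-0.5,0]
    - [0.607,-0.768,0]
    - [0.607,-0.768,0]
    - [0.607,-0.768,0]
  rot:
    - [0,0,0]
    - [0,0,0]
    - [0,0,0]
    - [0,0,0]
    - [0,0,0]
  gripper: [-1,-1,-1,-1,-1]

```text
time_s: 30.32
tool_pos: [0.5344, -0.1839, 0.2478]
tool_rot: [-180.0, 0.1, 21.1]
force: [-0.5, -1.1, -2.4]
grip_width: 0.0099
grasp_force: 30.0
```

>>> step_arm:
  delta_pos:
    - [0.2,-0.25,0]
    - [0.4,-0.5,0]
    - [0.607,-0.768,0]
    - [0.607,-0.768,0]
    - [0.607,-0.768,0]
  rot:
    - [0,0,0]
    - [0,0,0]
    - [0,0,0]
    - [0,0,0]
    - [0,0,0]
  gripper: [-1,-1,-1,-1,-1]

```text
time_s: 30.95
tool_pos: [0.5932, 0.0007, 0.2479]
tool_rot: [180.0, 0.1, 20.9]
force: [-1.1, -1.2, -2.2]
grip_width: 0.0095
grasp_force: 30.0
```

>>> step_arm:
  delta_pos:
    - [0.2,-0.25,0]
    - [0.4,-0.5,0]
    - [0.607,-0.768,0]
    - [0.607,-0.768,0]
    - [0.607,-0.768,0]
    - [0.607,-0.768,0]
  rot:
    - [0,0,0.1]
    - [0,0,0.2]
    - [0,0,0.244]
    - [0,0,0.244]
    - [0,0,0.244]
    - [0,0,0.244]
  gripper: [-1,-1,-1,-1,-1,-1]

```text
time_s: 31.7
tool_pos: [0.6527, 0.1849, 0.2484]
tool_rot: [179.9, 0.0, -0.3]
force: [-0.1, -1.2, -1.2]
grip_width: 0.0096
grasp_force: 30.0
```

Run:
```python
from m import *
c=viewer.read_camera('scene')
print([b for b in blobs(c,(5,150,80),(22,255,255),.2,(370,100,480,260),30)])
plan([.651,.19,.081],0)
```

```text
[([0.809, 0.1801], np.float64(114.2), [0.074, 0.04], (464, 205, 16, 20)), ([0.6362, 0.233], np.float64(107.7), [0.077, 0.06], (411, 172, 24, 19)), ([0.6107, 0.5636], np.float64(179.4), [0.102, 0.041], (450, 116, 30, 16)), ([0.6023, 0.6247], np.float64(113.1), [0.064, 0.054], (463, 108, 17, 12)), ([0.5717, 0.6763], np.float64(36.2), [0.068, 0.051], (459, 100, 21, 9)), ([0.3988, 0.5528], np.float64(179.7), [0.097, 0.02], (393, 100, 26, 10))]
t 31.8 pos [0.6526 0.1853 0.2487] rot [179.9  -0.   -0.3] F [-0.1 -1.1 -1.9] w 0.0099 g 30.0
 d [-0.008, -0.025, 0.838] rot [0.001, -0.0, -0.003]
```

>>> step_arm:
  delta_pos:
    - [-0.005,-0.015,0.3]
    - [-0.005,-0.015,0.6]
    - [-0.005,-0.015,0.75]
    - [-0.005,-0.015,0.8]
    - [-0.005,-0.015,0.825]
    - [-0.005,-0.015,0.838]
    - [-0.005,-0.015,0.845]
    - [-0.005,-0.015,0.845]
  rot:
    - [0,0,0]
    - [0,0,0]
    - [0,0,0]
    - [0,0,0]
    - [0,0,0]
    - [0,0,0]
    - [0,0,0]
    - [0,0,0]
  gripper: [-1,-1,-1,-1,-1,-1,-1,-1]

```text
time_s: 32.75
tool_pos: [0.651, 0.1925, 0.0807]
tool_rot: [-180.0, -0.1, -0.0]
force: [0.1, -0.2, -1.8]
grip_width: 0.0099
grasp_force: 30.0
```

>>> step_arm:
  delta_pos:
    - [0,0,0]
    - [0,0,0]
    - [0,0,0]
    - [0,0,0]
    - [0,0,-0.2]
    - [0,0,-0.5]
    - [0,0,-0.75]
    - [0,0,-0.75]
    - [0,0,-0.75]
  rot:
    - [0,0,0]
    - [0,0,0]
    - [0,0,0]
    - [0,0,0]
    - [0,0,0]
    - [0,0,0]
    - [0,0,0]
    - [0,0,0]
    - [0,0,0]
  gripper: [-0.3,-0.3,-0.3,-0.3,-0.3,-0.3,-0.3,-0.3,-0.3]

```text
time_s: 33.88
tool_pos: [0.6504, 0.1922, 0.2293]
tool_rot: [180.0, 0.0, -0.0]
force: [-0.2, -0.4, -0.5]
grip_width: 0.0306
grasp_force: 0.0
```

Run:
```python
from m import *
c=viewer.read_camera('top')
print('wh');[print(b) for b in blobs(c,*WH,.036,(343,225,440,275),80)]
print('or');[print(b) for b in blobs(c,(5,150,80),(22,255,255),.1,(230,168,310,212),8)]
plan([.4495,-.285,.17],18)
```

```text
wh
([0.4498, -0.2844], np.float64(18.0), [0.106, 0.049], (380, 237, 23, 35))
([0.465, -0.1674], np.float64(5.4), [0.107, 0.049], (346, 232, 18, 34))
or
t 33.9 pos [0.6501 0.1919 0.2284] rot [ 1.799e+02  1.000e-01 -0.000e+00] F [-0.4 -0.6 -1. ] w 0.0308 g 0.0
 d [-1.002, 2.384, 0.297] rot [0.0, 0.001, -0.21]
```

>>> step_arm:
  delta_pos:
    - [-0.1,0.25,0]
    - [-0.2,0.5,0]
    - [-0.334,0.795,0]
    - [-0.334,0.795,0]
    - [-0.334,0.795,0]
  rot:
    - [0,0,0]
    - [0,0,0]
    - [0,0,0]
    - [0,0,0]
    - [0,0,0]
  gripper: [0.1,0.1,0.1,0.1,0.1]

```text
time_s: 34.55
tool_pos: [0.5833, 0.0331, 0.2288]
tool_rot: [-180.0, 0.1, -0.1]
force: [-0.5, 1.9, -0.0]
grip_width: 0.0479
grasp_force: 0.0
```

>>> step_arm:
  delta_pos:
    - [-0.1,0.25,0]
    - [-0.2,0.5,0]
    - [-0.334,0.795,0]
    - [-0.334,0.795,0]
    - [-0.334,0.795,0]
  rot:
    - [0,0,0]
    - [0,0,0]
    - [0,0,0]
    - [0,0,0]
    - [0,0,0]
  gripper: [0.1,0.1,0.1,0.1,0.1]

```text
time_s: 35.17
tool_pos: [0.5177, -0.1234, 0.2297]
tool_rot: [-179.9, -0.0, 0.1]
force: [0.2, 0.6, -0.0]
grip_width: 0.0477
grasp_force: 0.0
```

>>> step_arm:
  delta_pos:
    - [-0.1,0.25,0]
    - [-0.2,0.5,0]
    - [-0.334,0.795,0]
    - [-0.334,0.795,0.15]
    - [-0.334,0.795,0.3]
    - [-0.334,0.795,0.3]
  rot:
    - [0,0,-0.1]
    - [0,0,-0.2]
    - [0,0,-0.21]
    - [0,0,-0.21]
    - [0,0,-0.21]
    - [0,0,-0.21]
  gripper: [0.1,0.1,0.1,0.1,0.1,0.1]

```text
time_s: 35.92
tool_pos: [0.4507, -0.281, 0.1678]
tool_rot: [-179.7, 0.1, 18.3]
force: [0.4, 0.7, 0.3]
grip_width: 0.0479
grasp_force: 0.0
```

Run:
```python
from m import *
c=snap('top','t5')
print('or');[print(b) for b in blobs(c,(5,150,80),(22,255,255),.1,(200,165,325,212),8)]
plan([.4495,-.285,.06],18)
```

```text
or
([0.648, 0.1887], np.float64(1.0), [0.058, 0.009], (238, 177, 4, 20))
t 36.0 pos [ 0.4516 -0.2819  0.1696] rot [-179.9   -0.    18.3] F [-0.1 -0.6  0.1] w 0.0476 g 0.0
 d [-0.015, 0.013, 0.548] rot [-0.002, -0.0, 0.004]
```

>>> step_arm:
  delta_pos:
    - [-0.005,0.005,0.2]
    - [-0.005,0.005,0.4]
    - [-0.005,0.005,0.5]
    - [-0.005,0.005,0.55]
    - [-0.005,0.005,0.55]
    - [-0.005,0.005,0.55]
  rot:
    - [0,0,0]
    - [0,0,0]
    - [0,0,0]
    - [0,0,0]
    - [0,0,0]
    - [0,0,0]
  gripper: [0.1,0.1,0.1,0.1,0.1,0.1]

```text
time_s: 36.72
tool_pos: [0.4506, -0.2864, 0.0613]
tool_rot: [179.9, -0.1, 18.0]
force: [0.1, -0.2, -0.7]
grip_width: 0.0479
grasp_force: 0.0
```

>>> step_arm:
  delta_pos:
    - [0,0,0]
    - [0,0,0]
    - [0,0,0]
    - [0,0,0]
    - [0,0,0]
    - [0,0,0]
    - [0,0,0]
  rot:
    - [0,0,0]
    - [0,0,0]
    - [0,0,0]
    - [0,0,0]
    - [0,0,0]
    - [0,0,0]
    - [0,0,0]
  gripper: [-1,-1,-1,-1,-1,-1,-1]

```text
time_s: 37.6
tool_pos: [0.4493, -0.2859, 0.0597]
tool_rot: [-180.0, 0.0, 18.0]
force: [0.4, -1.1, -1.9]
grip_width: 0.0096
grasp_force: 30.0
```

>>> step_arm:
  delta_pos:
    - [0,0,-0.15]
    - [0,0,-0.3]
    - [0,0,-0.5]
    - [0,0,-0.7]
    - [0,0,-0.9]
    - [0,0,-0.95]
    - [0,0,-0.95]
    - [0,0,-0.95]
  rot:
    - [0,0,0]
    - [0,0,0]
    - [0,0,0]
    - [0,0,0]
    - [0,0,0]
    - [0,0,0]
    - [0,0,0]
    - [0,0,0]
  gripper: [-1,-1,-1,-1,-1,-1,-1,-1]

```text
time_s: 38.6
tool_pos: [0.4485, -0.2854, 0.2479]
tool_rot: [-179.8, 0.1, 18.0]
force: [-0.6, 0.1, -3.0]
grip_width: 0.0098
grasp_force: 30.0
```

Run:
```python
from m import *
plan([.651,.125,.25],0)
```

```text
t 38.6 pos [ 0.4485 -0.2854  0.2479] rot [-1.798e+02  1.000e-01  1.800e+01] F [-0.6  0.1 -3. ] w 0.0098 g 30.0
 d [1.598, -1.637, -0.009] rot [-0.002, 0.002, 0.21]
```

>>> step_arm:
  delta_pos:
    - [0.25,-0.25,0]
    - [0.5,-0.5,0]
    - [0.8,-0.82,0]
    - [0.8,-0.82,0]
    - [0.8,-0.82,0]
  rot:
    - [0,0,0]
    - [0,0,0]
    - [0,0,0]
    - [0,0,0]
    - [0,0,0]
  gripper: [-1,-1,-1,-1,-1]

```text
time_s: 39.22
tool_pos: [0.5511, -0.0749, 0.2485]
tool_rot: [-179.8, 0.0, 18.5]
force: [0.8, 0.9, -2.6]
grip_width: 0.0101
grasp_force: 30.0
```

>>> step_arm:
  delta_pos:
    - [0.25,-0.25,0]
    - [0.5,-0.5,0]
    - [0.8,-0.82,0]
    - [0.8,-0.82,0]
    - [0.8,-0.82,0]
    - [0.8,-0.82,0]
  rot:
    - [0,0,0.1]
    - [0,0,0.2]
    - [0,0,0.21]
    - [0,0,0.21]
    - [0,0,0.21]
    - [0,0,0.21]
  gripper: [-1,-1,-1,-1,-1,-1]

```text
time_s: 39.98
tool_pos: [0.652, 0.1232, 0.2482]
tool_rot: [179.9, 0.1, -0.1]
force: [-0.0, -0.3, -2.8]
grip_width: 0.0099
grasp_force: 30.0
```

Run:
```python
from m import *
plan([.651,.125,.081],0)
```

```text
t 40.0 pos [0.652  0.1232 0.2482] rot [ 1.799e+02  1.000e-01 -1.000e-01] F [-0.  -0.3 -2.8] w 0.0099 g 30.0
 d [-0.003, -0.011, 0.836] rot [0.001, 0.002, -0.001]
```

>>> step_arm:
  delta_pos:
    - [0,0,0.3]
    - [0,0,0.6]
    - [0,0,0.75]
    - [0,0,0.8]
    - [0,0,0.825]
    - [0,0,0.838]
    - [0,0,0.845]
    - [0,0,0.845]
  rot:
    - [0,0,0]
    - [0,0,0]
    - [0,0,0]
    - [0,0,0]
    - [0,0,0]
    - [0,0,0]
    - [0,0,0]
    - [0,0,0]
  gripper: [-1,-1,-1,-1,-1,-1,-1,-1]

```text
time_s: 40.98
tool_pos: [0.6526, 0.1253, 0.0816]
tool_rot: [180.0, -0.1, -0.0]
force: [-0.2, 0.3, -3.1]
grip_width: 0.0098
grasp_force: 30.0
```

>>> step_arm:
  delta_pos:
    - [0,0,0]
    - [0,0,0]
    - [0,0,0]
    - [0,0,0]
    - [0,0,-0.2]
    - [0,0,-0.5]
    - [0,0,-0.75]
    - [0,0,-0.75]
    - [0,0,-0.75]
  rot:
    - [0,0,0]
    - [0,0,0]
    - [0,0,0]
    - [0,0,0]
    - [0,0,0]
    - [0,0,0]
    - [0,0,0]
    - [0,0,0]
    - [0,0,0]
  gripper: [-0.4,-0.4,-0.4,-0.4,-0.4,-0.4,-0.4,-0.4,-0.4]

```text
time_s: 42.1
tool_pos: [0.652, 0.1249, 0.2304]
tool_rot: [180.0, 0.0, -0.0]
force: [-0.7, -0.2, -0.5]
grip_width: 0.0264
grasp_force: 0.0
```

Run:
```python
from m import *
c=viewer.read_camera('top')
print('wh');[print(b) for b in blobs(c,*WH,.036,(343,225,440,275),80)]
plan([.465,-.1675,.17],5)
```

```text
wh
([0.4661, -0.1673], np.float64(5.4), [0.105, 0.049], (346, 232, 18, 34))
t 42.1 pos [0.6516 0.1246 0.2294] rot [ 1.799e+02  1.000e-01 -0.000e+00] F [-0.6  0.3 -0.6] w 0.026 g 0.0
 d [-0.932, 1.46, 0.3] rot [0.001, 0.001, -0.058]
```

>>> step_arm:
  delta_pos:
    - [-0.15,0.25,0]
    - [-0.3,0.5,0]
    - [-0.5,0.733,0]
    - [-0.5,0.733,0]
    - [-0.5,0.733,0]
  rot:
    - [0,0,0]
    - [0,0,0]
    - [0,0,0]
    - [0,0,0]
    - [0,0,0]
  gripper: [-0.3,-0.3,-0.3,-0.3,-0.3]

```text
time_s: 42.78
tool_pos: [0.5518, -0.0216, 0.23]
tool_rot: [-180.0, 0.1, -0.1]
force: [0.4, 0.3, 0.3]
grip_width: 0.03
grasp_force: 0.0
```

>>> step_arm:
  delta_pos:
    - [-0.15,0.25,0]
    - [-0.3,0.5,0]
    - [-0.497,0.733,0]
    - [-0.497,0.733,0.1]
    - [-0.497,0.733,0.3]
    - [-0.497,0.733,0.3]
    - [-0.497,0.733,0.3]
  rot:
    - [0,0,-0.058]
    - [0,0,-0.058]
    - [0,0,-0.058]
    - [0,0,-0.058]
    - [0,0,-0.058]
    - [0,0,-0.058]
    - [0,0,-0.058]
  gripper: [-0.3,-0.3,-0.3,-0.3,-0.3,-0.3,-0.3]

```text
time_s: 43.65
tool_pos: [0.4542, -0.1667, 0.1718]
tool_rot: [-180.0, -0.1, 5.2]
force: [-0.1, -0.7, -0.1]
grip_width: 0.0306
grasp_force: 0.0
```

Run:
```python
from m import *
c=viewer.read_camera('top')
print('or');[print(b) for b in blobs(c,(5,150,80),(22,255,255),.1,(200,165,325,212),8)]
s=viewer.read_camera('scene')
print('or');[print(b) for b in blobs(s,(5,150,80),(22,255,255),.08,(210,250,310,345),30)]
plan([.452,-.1685,.063],5)
```

```text
or
([0.6487, 0.1233], np.float64(0.9), [0.058, 0.006], (260, 177, 3, 20))
([0.648, 0.1887], np.float64(1.0), [0.058, 0.009], (238, 177, 4, 20))
or
([0.4826, -0.1895], np.float64(3.7), [0.075, 0.043], (279, 263, 20, 23))
t 43.8 pos [ 0.4543 -0.1676  0.1724] rot [ 1.799e+02 -1.000e-01  5.100e+00] F [ 0.2 -0.5  0.2] w 0.0305 g 0.0
 d [-0.013, 0.003, 0.547] rot [0.001, -0.001, 0.001]
```

>>> step_arm:
  delta_pos:
    - [-0.01,0,0.2]
    - [-0.01,0,0.4]
    - [-0.01,0,0.5]
    - [-0.01,0,0.545]
    - [-0.01,0,0.545]
    - [-0.01,0,0.545]
  rot:
    - [0,0,0]
    - [0,0,0]
    - [0,0,0]
    - [0,0,0]
    - [0,0,0]
    - [0,0,0]
  gripper: [-0.3,-0.3,-0.3,-0.3,-0.3,-0.3]

```text
time_s: 44.5
tool_pos: [0.4519, -0.1686, 0.0632]
tool_rot: [179.9, -0.1, 5.0]
force: [0.8, -0.1, 0.1]
grip_width: 0.0303
grasp_force: 0.0
```

>>> step_arm:
  delta_pos:
    - [0,0,0]
    - [0,0,0]
    - [0,0,0]
    - [0,0,0]
    - [0,0,0]
    - [0,0,0]
    - [0,0,0]
  rot:
    - [0,0,0]
    - [0,0,0]
    - [0,0,0]
    - [0,0,0]
    - [0,0,0]
    - [0,0,0]
    - [0,0,0]
  gripper: [-1,-1,-1,-1,-1,-1,-1]
  squeeze: 35

```text
time_s: 45.38
tool_pos: [0.4506, -0.1684, 0.0619]
tool_rot: [180.0, 0.0, 5.0]
force: [-0.9, -0.7, 0.4]
grip_width: 0.0101
grasp_force: 35.0
```

>>> step_arm:
  delta_pos:
    - [0,0,-0.15]
    - [0,0,-0.3]
    - [0,0,-0.5]
    - [0,0,-0.7]
    - [0,0,-0.9]
    - [0,0,-0.95]
    - [0,0,-0.95]
    - [0,0,-0.95]
  rot:
    - [0,0,0]
    - [0,0,0]
    - [0,0,0]
    - [0,0,0]
    - [0,0,0]
    - [0,0,0]
    - [0,0,0]
    - [0,0,0]
  gripper: [-1,-1,-1,-1,-1,-1,-1,-1]

```text
time_s: 46.38
tool_pos: [0.4498, -0.1678, 0.2501]
tool_rot: [-179.9, 0.1, 5.0]
force: [0.2, 1.0, -3.0]
grip_width: 0.0095
grasp_force: 35.0
```

Run:
```python
from m import *
plan([.638,.059,.25],0)
s=snap('scene','x5'); cv2.imwrite('pics/x5c.png',cv2.resize(s['img'][150:350,200:460],None,fx=2,fy=2)[:,:,::-1])
```

```text
t 46.4 pos [ 0.4498 -0.1678  0.2501] rot [-1.799e+02  1.000e-01  5.000e+00] F [ 0.2  1.  -3. ] w 0.0095 g 35.0
 d [1.036, -1.048, -0.0] rot [-0.001, 0.002, 0.058]
```

View pics/x5c.png

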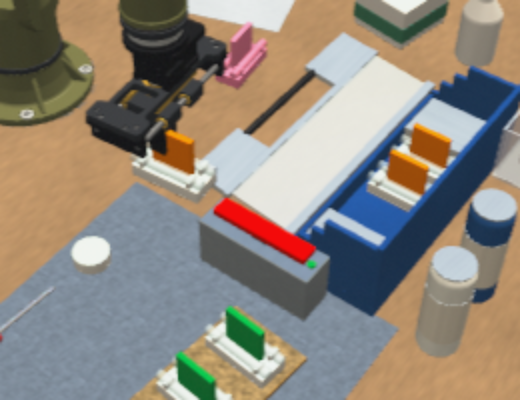

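>>> step_arm:
  delta_pos:
    - [0.2,-0.2,0]
    - [0.4,-0.4,0]
    - [0.51,-0.525,0]
    - [0.51,-0.525,0]
  rot:
    - [0,0,0]
    - [0,0,0]
    - [0,0,0]
    - [0,0,0]
  gripper: [-1,-1,-1,-1]

```text
time_s: 46.92
tool_pos: [0.5437, -0.0509, 0.2506]
tool_rot: [-179.8, 0.1, 5.3]
force: [-1.2, -0.6, -1.8]
grip_width: 0.0099
grasp_force: 35.0
```

>>> step_arm:
  delta_pos:
    - [0.2,-0.2,0]
    - [0.4,-0.4,0]
    - [0.51,-0.525,0]
    - [0.51,-0.525,0]
    - [0.51,-0.525,0]
    - [0.51,-0.525,0]
  rot:
    - [0,0,0.058]
    - [0,0,0.058]
    - [0,0,0.058]
    - [0,0,0.058]
    - [0,0,0.058]
    - [0,0,0.058]
  gripper: [-1,-1,-1,-1,-1,-1]

```text
time_s: 47.68
tool_pos: [0.6355, 0.0563, 0.2516]
tool_rot: [179.9, 0.0, -0.2]
force: [-0.2, 0.3, -2.2]
grip_width: 0.0097
grasp_force: 35.0
```

Run:
```python
from m import *
plan([.6355,.059,.084],0)
s=viewer.read_camera('scene'); c=viewer.read_camera('top')
print([b for b in blobs(c,(5,150,80),(22,255,255),.27,(230,165,325,212),8)])
```

```text
t 47.7 pos [0.6355 0.0563 0.2516] rot [179.9   0.   -0.2] F [-0.2  0.3 -2.2] w 0.0097 g 35.0
 d [0.001, -0.015, 0.838] rot [0.001, 0.0, -0.002]
[([0.6023, 0.157], np.float64(1.0), [0.013, 0.008], (238, 191, 4, 6))]
```

>>> step_arm:
  delta_pos:
    - [0,-0.005,0.3]
    - [0,-0.005,0.6]
    - [0,-0.005,0.75]
    - [0,-0.005,0.8]
    - [0,-0.005,0.825]
    - [0,-0.005,0.838]
    - [0,-0.005,0.85]
    - [0,-0.005,0.85]
  rot:
    - [0,0,0]
    - [0,0,0]
    - [0,0,0]
    - [0,0,0]
    - [0,0,0]
    - [0,0,0]
    - [0,0,0]
    - [0,0,0]
  gripper: [-1,-1,-1,-1,-1,-1,-1,-1]

```text
time_s: 48.78
tool_pos: [0.6363, 0.0597, 0.0825]
tool_rot: [180.0, -0.1, -0.0]
force: [-0.1, -0.9, -0.9]
grip_width: 0.0098
grasp_force: 35.0
```

>>> step_arm:
  delta_pos:
    - [0,0,0]
    - [0,0,0]
    - [0,0,0]
    - [0,0,0]
    - [0,0,-0.2]
    - [0,0,-0.5]
    - [0,0,-0.75]
    - [0,0,-0.75]
    - [0,0,-0.75]
  rot:
    - [0,0,0]
    - [0,0,0]
    - [0,0,0]
    - [0,0,0]
    - [0,0,0]
    - [0,0,0]
    - [0,0,0]
    - [0,0,0]
    - [0,0,0]
  gripper: [-0.4,-0.4,-0.4,-0.4,-0.4,-0.4,-0.4,-0.4,-0.4]

```text
time_s: 49.9
tool_pos: [0.6355, 0.0594, 0.2313]
tool_rot: [180.0, 0.0, -0.0]
force: [0.0, -0.1, -0.9]
grip_width: 0.0259
grasp_force: 0.0
```

Run:
```python
from m import *
plan([.4256,.128,.25],90)
```

```text
t 49.9 pos [0.6355 0.0594 0.2313] rot [180.   0.  -0.] F [ 0.  -0.1 -0.9] w 0.0259 g 0.0
 d [-1.05, -0.342, -0.093] rot [0.0, 0.001, -1.047]
```

>>> step_arm:
  delta_pos:
    - [-0.2,-0.1,0]
    - [-0.4,-0.2,0]
    - [-0.6,-0.34,0]
    - [-0.8,-0.34,0]
    - [-0.99,-0.34,0]
    - [-0.99,-0.34,0]
    - [-0.99,-0.34,0]
    - [-0.99,-0.34,0]
    - [-0.99,-0.34,0]
    - [-0.99,-0.34,0]
    - [-0.99,-0.34,0]
  rot:
    - [0,0,-0.11]
    - [0,0,-0.22]
    - [0,0,-0.33]
    - [0,0,-0.44]
    - [0,0,-0.55]
    - [0,0,-0.66]
    - [0,0,-0.77]
    - [0,0,-0.88]
    - [0,0,-0.95]
    - [0,0,-0.95]
    - [0,0,-0.95]
  gripper: [-0.2,-0.2,-0.2,-0.2,-0.2,-0.2,-0.2,-0.2,-0.2,-0.2,-0.2]

```text
time_s: 51.28
tool_pos: [0.4374, 0.1275, 0.2312]
tool_rot: [-179.9, 0.0, 81.5]
force: [0.1, -0.3, 0.5]
grip_width: 0.0341
grasp_force: 0.0
```

Run:
```python
from m import *
plan([.424,.128,.059],90)
c=snap('top','t6')
print('or');[print(b) for b in blobs(c,(5,150,80),(22,255,255),.1,(200,165,325,212),8)]
s=snap('scene','x6'); cv2.imwrite('pics/x6c.png',np.hstack([cv2.resize(s['img'][150:350,270:470],(400,400)),cv2.resize(c['img'][150:290,190:330],(400,400))])[:,:,::-1])
```

```text
t 51.3 pos [0.4374 0.1275 0.2312] rot [-179.9    0.    81.5] F [ 0.1 -0.3  0.5] w 0.0341 g 0.0
 d [-0.007, -0.065, 0.861] rot [-0.001, -0.0, -0.099]
or
([0.6464, 0.0594], np.float64(0.8), [0.058, 0.006], (281, 178, 3, 20))
([0.6487, 0.1233], np.float64(0.9), [0.058, 0.006], (260, 177, 3, 20))
([0.648, 0.1887], np.float64(1.0), [0.058, 0.009], (238, 177, 4, 20))
```

View pics/x6c.png

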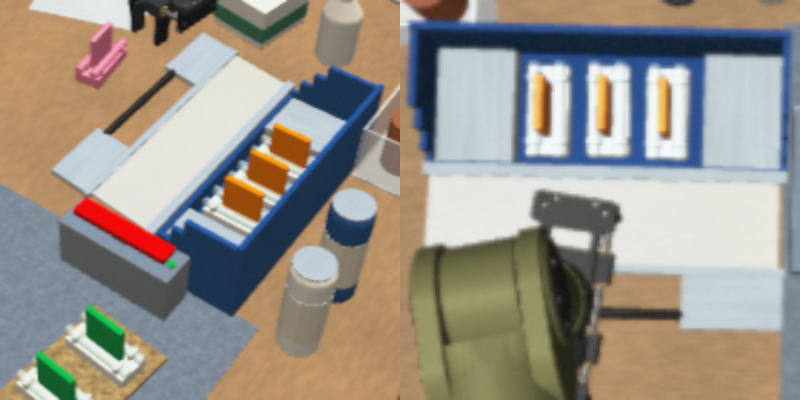

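Run:
```python
from m import *
c=viewer.read_camera('top'); g=cv2.cvtColor(c['img'],cv2.COLOR_RGB2GRAY)
print('bar',g[252:268,270:278].mean(1).round().tolist(), ray(c,272,260,.065)[0],ray(c,272,261,.065)[0])
print('col250',[(r,c['img'][r,252].tolist()) for r in range(156,216)if r<176 or r>198])
for z in(.02,.055,.065,.14):print(z,[ (r,round(ray(c,252,r,z)[0],4)) for r in (158,168,206,212)])
```

```text
bar [148.0, 150.0, 149.0, 146.0, 144.0, 128.0, 70.0, 50.0, 42.0, 71.0, 142.0, 155.0, 154.0, 153.0, 150.0, 152.0] 0.4254327026851102 0.4223331049058799
col250 [(156, [182, 145, 108]), (157, [175, 143, 109]), (158, [128, 120, 125]), (159, [69, 93, 146]), (160, [46, 84, 148]), (161, [32, 59, 101]), (162, [21, 40, 64]), (163, [17, 34, 55]), (164, [22, 38, 56]), (165, [19, 37, 56]), (166, [18, 36, 55]), (167, [20, 35, 54]), (168, [24, 40, 63]), (169, [33, 65, 113]), (170, [42, 78, 138]), (171, [42, 79, 141]), (172, [42, 80, 143]), (173, [46, 81, 145]), (174, [40, 80, 144]), (175, [42, 81, 144]), (199, [45, 84, 151]), (200, [46, 85, 151]), (201, [45, 84, 150]), (202, [45, 85, 151]), (203, [47, 86, 152]), (204, [45, 84, 152]), (205, [45, 85, 152]), (206, [53, 91, 155]), (207, [95, 124, 168]), (208, [185, 198, 209]), (209, [199, 211, 216]), (210, [198, 210, 214]), (211, [195, 207, 210]), (212, [199, 207, 206]), (213, [227, 228, 223]), (214, [232, 232, 226]), (215, [232, 232, 227])]
0.02 [(158, np.float64(0.7537)), (168, np.float64(0.7212)), (206, np.float64(0.598)), (212, np.float64(0.5786))]
0.055 [(158, np.float64(0.7458)), (168, np.float64(0.7141)), (206, np.float64(0.594)), (212, np.float64(0.5751))]
0.065 [(158, np.float64(0.7436)), (168, np.float64(0.7121)), (206, np.float64(0.5929)), (212, np.float64(0.5741))]
0.14 [(158, np.float64(0.7267)), (168, np.float64(0.6969)), (206, np.float64(0.5843)), (212, np.float64(0.5666))]
```

>>> step_arm:
  delta_pos:
    - [-0.213,0.2,0]
    - [-0.213,0.4,0]
    - [-0.213,0.6,0]
    - [-0.213,0.854,0]
    - [-0.213,0.854,0]
    - [-0.213,0.854,0]
    - [-0.213,0.854,0]
    - [-0.213,0.854,0]
    - [-0.213,0.854,0]
    - [-0.213,0.854,0]
    - [-0.213,0.854,0]
  rot:
    - [0,0,0.11]
    - [0,0,0.22]
    - [0,0,0.33]
    - [0,0,0.44]
    - [0,0,0.55]
    - [0,0,0.66]
    - [0,0,0.77]
    - [0,0,0.88]
    - [0,0,0.948]
    - [0,0,0.948]
    - [0,0,0.948]
  gripper: [-1,-1,-1,-1,-1,-1,-1,-1,-1,-1,-1]

```text
time_s: 52.8
tool_pos: [0.6006, 0.0606, 0.2318]
tool_rot: [-180.0, 0.0, 0.2]
force: [0.1, -0.2, -0.1]
grip_width: 0.0005
grasp_force: 0.0
```

Run:
```python
from m import *
plan([.600,.060,.083],0)
s=viewer.read_camera('scene')
T=cv2.inRange(cv2.cvtColor(s['img'],cv2.COLOR_RGB2HSV),(0,180,190),(4,255,255)); T[:240]=0;T[290:]=0;T[:,:300]=0;T[:,370:]=0
q=max(cv2.findContours(T,0,1)[0],key=cv2.contourArea); print('bar scene',[np.round(ray(s,*p,.107)[:2],4).tolist() for p in cv2.boxPoints(cv2.minAreaRect(q))])
```

```text
t 52.8 pos [0.6006 0.0606 0.2318] rot [-180.     0.     0.2] F [ 0.1 -0.2 -0.1] w 0.0005 g 0.0
 d [-0.003, 0.003, 0.744] rot [-0.0, 0.0, 0.003]
bar scene [[0.4945, -0.1256], [0.4869, -0.0964], [0.6389, -0.0988], [0.6442, -0.1267]]
```

>>> step_arm:
  delta_pos:
    - [0,0,0.3]
    - [0,0,0.6]
    - [0,0,0.74]
    - [0,0,0.74]
    - [0.03,0,0.74]
    - [0.05,0,0.74]
    - [0.07,0,0.74]
    - [0.09,0,0.74]
    - [0.09,0,0.74]
    - [0.09,0,0.74]
  rot:
    - [0,0,0]
    - [0,0,0]
    - [0,0,0]
    - [0,0,0]
    - [0,0,0]
    - [0,0,0]
    - [0,0,0]
    - [0,0,0]
    - [0,0,0]
    - [0,0,0]
  gripper: [-1,-1,-1,-1,-1,-1,-1,-1,-1,-1]

```text
time_s: 54.1
tool_pos: [0.6192, 0.0608, 0.084]
tool_rot: [-180.0, -0.1, 0.2]
force: [1.2, 0.1, -0.5]
grip_width: 0.0005
grasp_force: 0.0
```

>>> step_arm:
  delta_pos:
    - [-0.08,0,0]
    - [-0.08,0,-0.2]
    - [-0.09,0,-0.4]
    - [-0.09,-0.325,-0.4]
    - [-0.09,-0.325,-0.4]
    - [-0.09,-0.325,-0.4]
  rot:
    - [0,0,0]
    - [0,0,0]
    - [0,0,0]
    - [0,0,0]
    - [0,0,0]
    - [0,0,0]
  gripper: [-1,-1,-1,-1,-1,-1]

```text
time_s: 54.85
tool_pos: [0.6004, 0.1263, 0.1637]
tool_rot: [180.0, -0.0, 0.3]
force: [0.4, -0.0, 0.2]
grip_width: 0.0007
grasp_force: 0.0
```

>>> step_arm:
  delta_pos:
    - [0,0,0.2]
    - [0,0,0.4]
    - [0,0,0.4]
    - [0.03,0,0.4]
    - [0.05,0,0.4]
    - [0.07,0,0.4]
    - [0.09,0,0.4]
    - [0.09,0,0.4]
    - [0.09,0,0.4]
  rot:
    - [0,0,0]
    - [0,0,0]
    - [0,0,0]
    - [0,0,0]
    - [0,0,0]
    - [0,0,0]
    - [0,0,0]
    - [0,0,0]
    - [0,0,0]
  gripper: [-1,-1,-1,-1,-1,-1,-1,-1,-1]

```text
time_s: 55.98
tool_pos: [0.619, 0.1261, 0.084]
tool_rot: [-180.0, -0.1, 0.2]
force: [-1.0, 0.5, 1.6]
grip_width: 0.0008
grasp_force: 0.8
```

>>> step_arm:
  delta_pos:
    - [-0.08,0,0]
    - [-0.08,0,-0.2]
    - [-0.09,0,-0.4]
    - [-0.09,-0.33,-0.4]
    - [-0.09,-0.33,-0.4]
    - [-0.09,-0.33,-0.4]
  rot:
    - [0,0,0]
    - [0,0,0]
    - [0,0,0]
    - [0,0,0]
    - [0,0,0]
    - [0,0,0]
  gripper: [-1,-1,-1,-1,-1,-1]

```text
time_s: 56.72
tool_pos: [0.6003, 0.1921, 0.1636]
tool_rot: [180.0, -0.0, 0.3]
force: [-0.2, -1.1, 0.2]
grip_width: 0.0008
grasp_force: 0.0
```

>>> step_arm:
  delta_pos:
    - [0,0,0.2]
    - [0,0,0.4]
    - [0,0,0.4]
    - [0.03,0,0.4]
    - [0.05,0,0.4]
    - [0.07,0,0.4]
    - [0.09,0,0.4]
    - [0.09,0,0.4]
    - [0.09,0,0.4]
  rot:
    - [0,0,0]
    - [0,0,0]
    - [0,0,0]
    - [0,0,0]
    - [0,0,0]
    - [0,0,0]
    - [0,0,0]
    - [0,0,0]
    - [0,0,0]
  gripper: [-1,-1,-1,-1,-1,-1,-1,-1,-1]

```text
time_s: 57.85
tool_pos: [0.6188, 0.1914, 0.0838]
tool_rot: [180.0, -0.1, 0.1]
force: [-0.3, -0.2, 0.7]
grip_width: 0.0005
grasp_force: 0.0
```

>>> step_arm:
  delta_pos:
    - [-0.09,0,0]
    - [-0.09,0,-0.3]
    - [-0.09,0,-0.6]
    - [-0.5,0.2,-0.74]
    - [-0.9,0.32,-0.74]
    - [-0.9,0.32,-0.74]
    - [-0.9,0.32,-0.74]
  rot:
    - [0,0,0]
    - [0,0,0]
    - [0,0,0]
    - [0,0,0]
    - [0,0,0]
    - [0,0,0]
    - [0,0,0]
  gripper: [-1,-1,-1,-1,-1,-1,-1]

```text
time_s: 58.72
tool_pos: [0.4367, 0.1252, 0.2332]
tool_rot: [179.3, -0.4, -0.0]
force: [-0.1, 0.2, 0.2]
grip_width: 0.0004
grasp_force: 0.0
```

Run:
```python
from m import *
c=snap('top','t7')
print('or');[print(b) for b in blobs(c,(5,150,80),(22,255,255),.1,(200,165,325,212),8)]
s=viewer.read_camera('scene')
print('gr');[print(b) for b in blobs(s,(45,100,60),(85,255,255),.09,(270,260,360,370),10)]
plan([.4256,.128,.23],90)
```

```text
or
([0.6571, 0.0595], np.float64(0.8), [0.055, 0.006], (281, 175, 3, 19))
([0.6548, 0.1234], np.float64(0.9), [0.058, 0.006], (260, 175, 3, 20))
([0.6571, 0.1889], np.float64(1.1), [0.058, 0.009], (238, 174, 4, 20))
gr
([0.6764, -0.3306], np.float64(175.3), [0.075, 0.034], (306, 333, 20, 28))
([0.6374, -0.2516], np.float64(173.7), [0.076, 0.038], (313, 303, 19, 27))
t 58.8 pos [0.4393 0.1263 0.2327] rot [ 1.798e+02 -2.000e-01  1.000e-01] F [-0.3  0.5 -0.2] w 0.0003 g 0.0
 d [-0.068, -0.009, 0.013] rot [0.004, -0.0, -1.046]
```

The carriers are deeper in the cabinet now, but dry1 was knocked about 45 mm in +x. I'll look at it.

Run:
```python
from m import *
c=viewer.read_camera('top'); s=viewer.read_camera('scene')
print('wh');[print(b) for b in blobs(c,*WH,.046,(345,150,440,232),80)]
print('gr');[print(b) for b in blobs(c,(45,120,60),(85,255,255),.09,(350,150,440,232),6)]
cv2.imwrite('pics/x7.png',np.hstack([cv2.resize(s['img'][270:390,250:370],(400,400)),cv2.resize(c['img'][150:250,345:445],(400,400))])[:,:,::-1])
```

```text
wh
([0.6251, -0.2308], np.float64(173.8), [0.107, 0.049], (366, 181, 19, 35))
([0.6643, -0.3103], np.float64(174.6), [0.106, 0.05], (391, 169, 19, 35))
gr
([0.6222, -0.2296], np.float64(174.1), [0.056, 0.01], (374, 188, 6, 19))
([0.6614, -0.3091], np.float64(174.6), [0.06, 0.013], (400, 175, 6, 20))
```

View pics/x7.png

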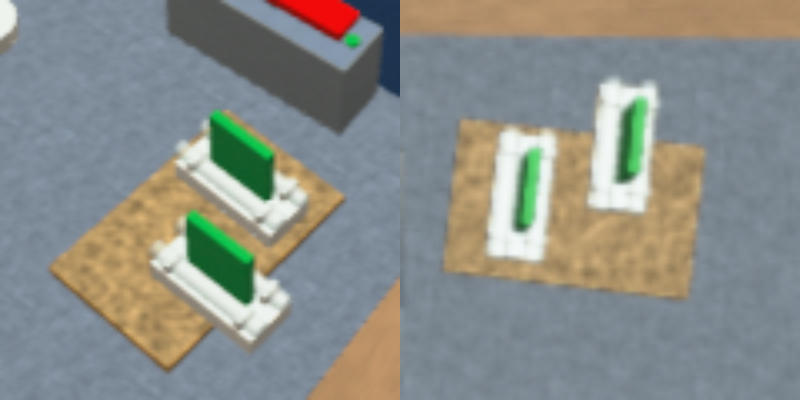

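dry1 overhangs the cork's far edge (right crop, about (620,85)), so I'll pick it up and put it back.

>>> step_arm:
  delta_pos:
    - [0.12,0.25,0]
    - [0.25,0.5,0]
    - [0.37,0.735,0]
    - [0.37,0.735,0]
    - [0.37,0.735,0]
  rot:
    - [0,0,0]
    - [0,0,0]
    - [0,0,0]
    - [0,0,0]
    - [0,0,0]
  gripper: [0,0,0,0,0]

```text
time_s: 59.55
tool_pos: [0.5134, -0.0183, 0.2303]
tool_rot: [-179.7, 0.2, 0.2]
force: [0.3, 0.9, 0.1]
grip_width: 0.04
grasp_force: 0.0
```

>>> step_arm:
  delta_pos:
    - [0.12,0.25,0]
    - [0.25,0.5,0]
    - [0.37,0.735,0]
    - [0.37,0.735,0]
    - [0.37,0.735,0]
  rot:
    - [0,0,0]
    - [0,0,0]
    - [0,0,0]
    - [0,0,0]
    - [0,0,0]
  gripper: [0,0,0,0,0]

```text
time_s: 60.18
tool_pos: [0.5876, -0.1638, 0.2313]
tool_rot: [-179.9, 0.0, 0.3]
force: [-0.5, 0.9, 0.1]
grip_width: 0.0433
grasp_force: 0.0
```

>>> step_arm:
  delta_pos:
    - [0.12,0.25,0]
    - [0.25,0.5,0]
    - [0.37,0.735,0]
    - [0.37,0.735,0]
    - [0.37,0.735,0.2]
    - [0.37,0.735,0.2]
    - [0.37,0.735,0.2]
  rot:
    - [0,0,0.07]
    - [0,0,0.07]
    - [0,0,0.07]
    - [0,0,0.07]
    - [0,0,0.07]
    - [0,0,0.07]
    - [0,0,0.07]
  gripper: [0,0,0,0,0,0,0]

```text
time_s: 61.05
tool_pos: [0.6623, -0.3114, 0.1937]
tool_rot: [180.0, -0.1, -5.7]
force: [0.2, 0.3, 0.1]
grip_width: 0.0434
grasp_force: 0.0
```

Run:
```python
from m import *
plan([.6627,-.3149,.071],-6)
```

```text
t 61.0 pos [ 0.6623 -0.3114  0.1937] rot [ 1.8e+02 -1.0e-01 -5.7e+00] F [0.2 0.3 0.1] w 0.0434 g 0.0
 d [0.003, 0.017, 0.613] rot [0.0, -0.001, 0.003]
```

>>> step_arm:
  delta_pos:
    - [0.003,0.012,0.2]
    - [0.003,0.012,0.4]
    - [0.003,0.012,0.55]
    - [0.003,0.012,0.613]
    - [0.003,0.012,0.613]
    - [0.003,0.012,0.613]
  rot:
    - [0,0,0]
    - [0,0,0]
    - [0,0,0]
    - [0,0,0]
    - [0,0,0]
    - [0,0,0]
  gripper: [0,0,0,0,0,0]

```text
time_s: 61.8
tool_pos: [0.6634, -0.3158, 0.0717]
tool_rot: [179.9, -0.2, -5.9]
force: [0.2, 0.7, 0.8]
grip_width: 0.0438
grasp_force: 0.0
```

>>> step_arm:
  delta_pos:
    - [0,0,0]
    - [0,0,0]
    - [0,0,0]
    - [0,0,0]
    - [0,0,0]
    - [0,0,0]
    - [0,0,0]
  rot:
    - [0,0,0]
    - [0,0,0]
    - [0,0,0]
    - [0,0,0]
    - [0,0,0]
    - [0,0,0]
    - [0,0,0]
  gripper: [-1,-1,-1,-1,-1,-1,-1]
  squeeze: 30

```text
time_s: 62.68
tool_pos: [0.6621, -0.3154, 0.0693]
tool_rot: [-180.0, 0.0, -5.8]
force: [0.2, -0.0, 0.1]
grip_width: 0.0102
grasp_force: 30.0
```

>>> step_arm:
  delta_pos:
    - [0,0,-0.1]
    - [0,0,-0.2]
    - [-0.1,0,-0.2]
    - [-0.24,0.02,-0.2]
    - [-0.24,0.02,-0.2]
    - [-0.24,0.02,-0.2]
  rot:
    - [0,0,0]
    - [0,0,0]
    - [0,0,0]
    - [0,0,0]
    - [0,0,0]
    - [0,0,0]
  gripper: [-1,-1,-1,-1,-1,-1]

```text
time_s: 63.42
tool_pos: [0.6148, -0.315, 0.1108]
tool_rot: [180.0, -0.1, -5.9]
force: [-0.0, -0.8, -2.7]
grip_width: 0.0094
grasp_force: 30.0
```

Run:
```python
from m import *
plan([.6150,-.3235,.071],-6)
```

```text
t 63.4 pos [ 0.6148 -0.315   0.1108] rot [ 1.8e+02 -1.0e-01 -5.9e+00] F [-0.  -0.8 -2.7] w 0.0094 g 30.0
 d [0.005, 0.042, 0.199] rot [0.001, -0.002, 0.001]
```

Lower, release and rise, then measure for the door.

>>> step_arm:
  delta_pos:
    - [0.003,0.03,0.1]
    - [0.003,0.03,0.17]
    - [0.003,0.03,0.195]
    - [0.003,0.03,0.207]
    - [0.003,0.03,0.207]
  rot:
    - [0,0,0]
    - [0,0,0]
    - [0,0,0]
    - [0,0,0]
    - [0,0,0]
  gripper: [-1,-1,-1,-1,-1]

```text
time_s: 64.05
tool_pos: [0.6125, -0.3205, 0.0693]
tool_rot: [180.0, 0.2, -5.9]
force: [-7.8, 2.0, 9.9]
grip_width: 0.0099
grasp_force: 30.0
```

>>> step_arm:
  delta_pos:
    - [0,0,0]
    - [0,0,0]
    - [0,0,0]
    - [0,0,0]
    - [0,0,-0.2]
    - [0,0,-0.5]
    - [0,0,-0.85]
    - [0,0,-0.85]
    - [0,0,-0.85]
  rot:
    - [0,0,0]
    - [0,0,0]
    - [0,0,0]
    - [0,0,0]
    - [0,0,0]
    - [0,0,0]
    - [0,0,0]
    - [0,0,0]
    - [0,0,0]
  gripper: [0,0,0,0,0,0,0,0,0]

```text
time_s: 65.18
tool_pos: [0.6141, -0.3207, 0.2383]
tool_rot: [180.0, -0.0, -5.9]
force: [0.1, 0.2, -1.6]
grip_width: 0.0433
grasp_force: 0.0
```

Run:
```python
from m import *
plan([.4256,.128,.24],84)
```

```text
t 65.2 pos [ 0.6141 -0.3207  0.2383] rot [180.   -0.   -5.9] F [ 0.1  0.2 -1.6] w 0.0433 g 0.0
 d [-1.166, -2.136, -0.011] rot [0.001, -0.0, -1.045]
```

>>> step_arm:
  delta_pos:
    - [-0.12,-0.25,0]
    - [-0.25,-0.5,0]
    - [-0.389,-0.712,0]
    - [-0.389,-0.712,0]
    - [-0.389,-0.712,0]
  rot:
    - [0,0,0]
    - [0,0,0]
    - [0,0,0]
    - [0,0,0]
    - [0,0,0]
  gripper: [-0.2,-0.2,-0.2,-0.2,-0.2]

```text
time_s: 65.8
tool_pos: [0.5502, -0.1722, 0.2365]
tool_rot: [180.0, 0.1, -5.9]
force: [0.2, -0.5, -0.9]
grip_width: 0.0351
grasp_force: 0.0
```

>>> step_arm:
  delta_pos:
    - [-0.12,-0.25,0]
    - [-0.25,-0.5,0]
    - [-0.389,-0.712,0]
    - [-0.389,-0.712,0]
    - [-0.389,-0.712,0]
  rot:
    - [0,0,0]
    - [0,0,0]
    - [0,0,0]
    - [0,0,0]
    - [0,0,0]
  gripper: [-0.2,-0.2,-0.2,-0.2,-0.2]

```text
time_s: 66.42
tool_pos: [0.4886, -0.0235, 0.2377]
tool_rot: [180.0, -0.0, -6.0]
force: [0.7, 0.1, -0.2]
grip_width: 0.0346
grasp_force: 0.0
```

>>> step_arm:
  delta_pos:
    - [-0.12,-0.25,0]
    - [-0.25,-0.5,0]
    - [-0.389,-0.712,0]
    - [-0.389,-0.712,0]
    - [-0.389,-0.712,0]
    - [-0.389,-0.712,0]
    - [-0.389,-0.712,0]
    - [-0.389,-0.712,0]
    - [-0.389,-0.712,0]
    - [-0.389,-0.712,0]
    - [-0.389,-0.712,0]
  rot:
    - [0,0,-0.11]
    - [0,0,-0.22]
    - [0,0,-0.33]
    - [0,0,-0.44]
    - [0,0,-0.55]
    - [0,0,-0.66]
    - [0,0,-0.77]
    - [0,0,-0.88]
    - [0,0,-1]
    - [0,0,-1]
    - [0,0,-1]
  gripper: [-0.2,-0.2,-0.2,-0.2,-0.2,-0.2,-0.2,-0.2,-0.2,-0.2,-0.2]

```text
time_s: 67.8
tool_pos: [0.4259, 0.1273, 0.2379]
tool_rot: [-180.0, -0.0, 79.8]
force: [0.5, -0.7, -0.0]
grip_width: 0.0347
grasp_force: 0.0
```

Run:
```python
from m import *
c=viewer.read_camera('top')
print('wh');[print(b) for b in blobs(c,*WH,.046,(345,150,440,232),80)]
print('or');[print(b) for b in blobs(c,(5,150,80),(22,255,255),.1,(200,165,325,212),8)]
plan([.4256,.128,.059],90)
```

```text
wh
([0.6157, -0.3157], np.float64(173.5), [0.106, 0.05], (393, 184, 19, 35))
([0.6252, -0.2307], np.float64(173.4), [0.107, 0.048], (366, 181, 19, 35))
or
([0.6571, 0.0595], np.float64(0.8), [0.055, 0.006], (281, 175, 3, 19))
([0.6548, 0.1234], np.float64(0.9), [0.058, 0.006], (260, 175, 3, 20))
([0.6571, 0.1889], np.float64(1.1), [0.058, 0.009], (238, 174, 4, 20))
t 67.8 pos [0.4257 0.1275 0.2379] rot [-180.    -0.    79.9] F [ 0.3  0.7 -0.8] w 0.0352 g 0.0
 d [0.002, -0.001, 0.894] rot [-0.0, -0.0, -0.118]
```

>>> step_arm:
  delta_pos:
    - [0,0,0]
    - [0,0,0.2]
    - [0,0,0.4]
    - [0,0,0.6]
    - [0,0,0.75]
    - [0,0,0.85]
    - [0,0,0.89]
    - [0,0,0.89]
    - [0,0,0.89]
  rot:
    - [0,0,-0.118]
    - [0,0,-0.118]
    - [0,0,-0.118]
    - [0,0,-0.118]
    - [0,0,-0.118]
    - [0,0,-0.118]
    - [0,0,-0.118]
    - [0,0,-0.118]
    - [0,0,-0.118]
  gripper: [-0.2,-0.2,-0.2,-0.2,-0.2,-0.2,-0.2,-0.2,-0.2]

```text
time_s: 68.97
tool_pos: [0.4261, 0.1282, 0.0608]
tool_rot: [179.9, 0.0, 90.2]
force: [-0.0, -0.6, 0.8]
grip_width: 0.035
grasp_force: 0.0
```

>>> step_arm:
  delta_pos:
    - [0,0,0]
    - [0,0,0]
    - [0,0,0]
    - [0,0,0]
    - [0,0,0]
    - [0,0,0]
    - [0,0,0]
  rot:
    - [0,0,0]
    - [0,0,0]
    - [0,0,0]
    - [0,0,0]
    - [0,0,0]
    - [0,0,0]
    - [0,0,0]
  gripper: [-1,-1,-1,-1,-1,-1,-1]
  squeeze: 20

```text
time_s: 69.85
tool_pos: [0.427, 0.1281, 0.0604]
tool_rot: [179.8, -0.0, 90.2]
force: [5.2, -0.4, -3.6]
grip_width: 0.0115
grasp_force: 19.7
```

Run:
```python
from h import *
plan([.4256,.128,.058],90)
f0=np.radians(-90)
for ph in np.linspace(-90,40,23)[1:]:
    f=np.radians(ph); print(round(ph),np.round([.16*(np.sin(f)-np.sin(f0))/.2,-.16*(np.cos(f)-np.cos(f0))/.2],3).tolist())
```

```text
t 69.8 pos [0.427  0.1281 0.0604] rot [179.8  -0.   90.2] F [ 5.2 -0.4 -3.6] w 0.0115 g 19.7
 d [-0.0, -0.007, 0.012] rot [0.002, -0.0, 0.002]
-84 [0.004, -0.082]
-78 [0.017, -0.164]
-72 [0.038, -0.244]
-66 [0.067, -0.321]
-60 [0.104, -0.394]
-55 [0.148, -0.464]
-49 [0.2, -0.529]
-43 [0.257, -0.588]
-37 [0.321, -0.64]
-31 [0.389, -0.686]
-25 [0.462, -0.725]
-19 [0.538, -0.756]
-13 [0.618, -0.779]
-7 [0.699, -0.794]
-1 [0.781, -0.8]
5 [0.863, -0.797]
10 [0.945, -0.787]
16 [1.025, -0.768]
22 [1.103, -0.74]
28 [1.178, -0.705]
34 [1.248, -0.663]
40 [1.314, -0.613]
```

>>> step_arm:
  delta_pos:
    - [0,0.004,-0.082]
    - [0,0.017,-0.164]
    - [0,0.038,-0.244]
    - [0,0.067,-0.321]
    - [0,0.104,-0.394]
    - [0,0.148,-0.464]
    - [0,0.2,-0.529]
    - [0,0.257,-0.588]
    - [0,0.321,-0.64]
    - [0,0.389,-0.686]
    - [0,0.462,-0.725]
    - [0,0.538,-0.756]
    - [0,0.538,-0.756]
  rot:
    - [0,0,0]
    - [0,0,0]
    - [0,0,0]
    - [0,0,0]
    - [0,0,0]
    - [0,0,0]
    - [0,0,0]
    - [0,0,0]
    - [0,0,0]
    - [0,0,0]
    - [0,0,0]
    - [0,0,0]
    - [0,0,0]
  gripper: [-1,-1,-1,-1,-1,-1,-1,-1,-1,-1,-1,-1,-1]

```text
time_s: 71.47
tool_pos: [0.5321, 0.1244, 0.2058]
tool_rot: [-179.6, 0.2, 90.1]
force: [8.6, -3.7, -23.4]
grip_width: 0.0106
grasp_force: 20.1
```

Run:
```python
from h import *
plan([.4256,.128,.058],90)
f0=np.radians(-19.1)
for ph in np.linspace(-19.1,40,11)[1:]:
    f=np.radians(ph); print(round(ph),np.round([.16*(np.sin(f)-np.sin(f0))/.2,-.16*(np.cos(f)-np.cos(f0))/.2],3).tolist())
```

```text
t 71.5 pos [0.5321 0.1244 0.2058] rot [-179.6    0.2   90.1] F [  8.6  -3.7 -23.4] w 0.0106 g 20.1
 d [0.02, -0.528, 0.742] rot [-0.004, 0.002, 0.001]
-13 [0.079, -0.023]
-7 [0.16, -0.038]
-1 [0.243, -0.044]
5 [0.325, -0.042]
10 [0.407, -0.031]
16 [0.487, -0.012]
22 [0.565, 0.016]
28 [0.64, 0.051]
34 [0.71, 0.093]
40 [0.776, 0.143]
```

>>> step_arm:
  delta_pos:
    - [0,0.079,-0.005]
    - [0,0.16,-0.02]
    - [0,0.243,-0.026]
    - [0,0.325,-0.024]
    - [0,0.407,-0.013]
    - [0,0.487,0.006]
    - [0,0.565,0.034]
    - [0,0.64,0.068]
    - [0,0.71,0.11]
    - [0,0.776,0.16]
    - [0,0.776,0.16]
  rot:
    - [0,0,0]
    - [0,0,0]
    - [0,0,0]
    - [0,0,0]
    - [0,0,0]
    - [0,0,0]
    - [0,0,0]
    - [0,0,0]
    - [0,0,0]
    - [0,0,0]
    - [0,0,0]
  gripper: [-1,-1,-1,-1,-1,-1,-1,-1,-1,-1,-1]

```text
time_s: 72.85
tool_pos: [0.687, 0.1236, 0.1747]
tool_rot: [-179.6, 0.4, 90.0]
force: [-0.5, -6.8, -8.7]
grip_width: 0.0104
grasp_force: 20.4
```

Run:
```python
from h import *
plan([.689,.128,.18],90)
```

```text
t 72.8 pos [0.687  0.1236 0.1747] rot [-179.6    0.4   90. ] F [-0.5 -6.8 -8.7] w 0.0104 g 20.4
 d [0.022, 0.01, -0.027] rot [-0.005, 0.005, -0.0]
```

>>> step_arm:
  delta_pos:
    - [0,0.01,0.01]
    - [0,0.02,0.02]
    - [0,0.03,0.03]
    - [0,0.03,0.03]
  rot:
    - [0,0,0]
    - [0,0,0]
    - [0,0,0]
    - [0,0,0]
  gripper: [-1,-1,-1,-1]

```text
time_s: 73.35
tool_pos: [0.6883, 0.1236, 0.1734]
tool_rot: [-179.1, 0.6, 90.1]
force: [-19.6, -11.1, 14.2]
grip_width: 0.0102
grasp_force: 19.0
```

Run:
```python
from h import *
plan([.689,.128,.18],90)
c=snap('top','t8'); s=snap('scene','x8')
cv2.imwrite('pics/x8c.png',np.hstack([cv2.resize(s['img'][140:300,300:460],(400,400)),cv2.resize(c['img'][145:265,190:310],(400,400))])[:,:,::-1])
```

```text
t 73.3 pos [0.6883 0.1236 0.1734] rot [-179.1    0.6   90.1] F [-19.6 -11.1  14.2] w 0.0102 g 19.0
 d [0.022, 0.003, -0.033] rot [-0.01, 0.007, 0.001]
```

View pics/x8c.png

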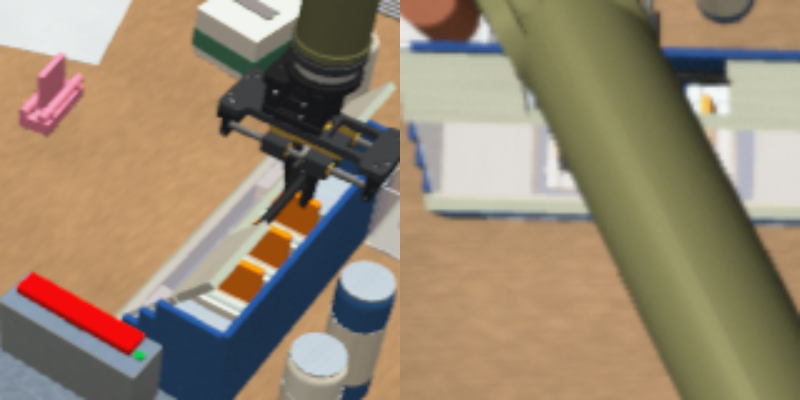

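>>> step_arm:
  delta_pos:
    - [0,0,0]
    - [0,-0.02,0]
    - [0,-0.02,0]
    - [0,-0.02,0]
    - [0,-0.02,-0.2]
    - [0,-0.02,-0.4]
    - [0,-0.02,-0.6]
    - [0,-0.02,-0.6]
  rot:
    - [0,0,0]
    - [0,0,0]
    - [0,0,0]
    - [0,0,0]
    - [0,0,0]
    - [0,0,0]
    - [0,0,0]
    - [0,0,0]
  gripper: [0,0,0,0,0,0,0,0]

```text
time_s: 74.45
tool_pos: [0.6915, 0.1305, 0.2974]
tool_rot: [179.6, -0.1, 90.2]
force: [0.3, 0.6, -0.2]
grip_width: 0.0437
grasp_force: 0.0
```

Run:
```python
from m import *
plan([.565,-.108,.28],90)
c=viewer.read_camera('top'); s=viewer.read_camera('scene')
print('red',blobs(c,(0,180,190),(4,255,255),.107,(325,180,350,255)))
print('x,row handle'); g=cv2.cvtColor(c['img'],cv2.COLOR_RGB2GRAY); print(g[164:178,275:283].mean(1).round().tolist())
print(proj(c,[.689,.1,.188]),proj(c,[.682,.1,.193]))
```

```text
t 74.5 pos [0.6915 0.1305 0.2974] rot [ 1.796e+02 -1.000e-01  9.020e+01] F [ 0.3  0.6 -0.2] w 0.0437 g 0.0
 d [-1.19, -0.638, 0.08] rot [0.004, -0.001, 0.003]
red [([0.5594, -0.1054], np.float64(0.6), [0.148, 0.024], (332, 192, 9, 50))]
x,row handle
[34.0, 34.0, 34.0, 43.0, 40.0, 47.0, 120.0, 212.0, 222.0, 216.0, 212.0, 202.0, 206.0, 209.0]
[265.33252861 167.52416647] [265.07640287 169.62046268]
```

>>> step_arm:
  delta_pos:
    - [-0.25,-0.16,0]
    - [-0.5,-0.33,0]
    - [-0.6,-0.33,0]
    - [-0.6,-0.33,0]
  rot:
    - [0,0,0]
    - [0,0,0]
    - [0,0,0]
    - [0,0,0]
  gripper: [-1,-1,-1,-1]

```text
time_s: 75.05
tool_pos: [0.6246, 0.0064, 0.292]
tool_rot: [-179.9, 0.0, 90.0]
force: [-0.0, 0.1, 0.4]
grip_width: 0.0113
grasp_force: 0.0
```

>>> step_arm:
  delta_pos:
    - [-0.25,-0.16,0]
    - [-0.5,-0.33,0]
    - [-0.59,-0.33,0]
    - [-0.59,-0.33,0.3]
    - [-0.59,-0.33,0.6]
    - [-0.59,-0.33,0.75]
    - [-0.59,-0.33,0.75]
    - [-0.59,-0.33,0.75]
  rot:
    - [0,0,0]
    - [0,0,0]
    - [0,0,0]
    - [0,0,0]
    - [0,0,0]
    - [0,0,0]
    - [0,0,0]
    - [0,0,0]
  gripper: [-1,-1,-1,-1,-1,-1,-1,-1]

```text
time_s: 76.05
tool_pos: [0.5609, -0.1076, 0.1446]
tool_rot: [179.9, -0.1, 90.4]
force: [0.7, -0.0, -0.3]
grip_width: 0.0004
grasp_force: 0.0
```

Run:
```python
from m import *
plan([.5615,-.108,.106],90)
```

```text
t 76.0 pos [ 0.5609 -0.1076  0.1446] rot [ 1.799e+02 -1.000e-01  9.040e+01] F [ 0.7 -0.  -0.3] w 0.0004 g 0.0
 d [-0.002, 0.003, 0.193] rot [0.002, -0.001, 0.004]
```

>>> step_arm:
  delta_pos:
    - [0,0,0.1]
    - [0,0,0.13]
    - [0,0,0.2]
    - [0,0,0.2]
    - [0,0,0.2]
    - [0,0,0.2]
  rot:
    - [0,0,0]
    - [0,0,0]
    - [0,0,0]
    - [0,0,0]
    - [0,0,0]
    - [0,0,0]
  gripper: [-1,-1,-1,-1,-1,-1]

```text
time_s: 76.8
tool_pos: [0.5597, -0.1094, 0.1074]
tool_rot: [180.0, 0.2, 90.2]
force: [-10.6, 1.5, 28.8]
grip_width: 0.0005
grasp_force: 14.3
```

>>> step_arm:
  delta_pos:
    - [0,0,0]
    - [0,0,-0.1]
    - [0,0,-0.3]
    - [0,0,-0.6]
    - [0,0,-0.8]
    - [0,0,-0.8]
  rot:
    - [0,0,0]
    - [0,0,0]
    - [0,0,0]
    - [0,0,0]
    - [0,0,0]
    - [0,0,0]
  gripper: [-1,-1,-1,-1,-1,-1]

```text
time_s: 77.55
tool_pos: [0.5611, -0.1095, 0.2666]
tool_rot: [179.6, 0.1, 90.2]
force: [0.1, 0.5, -0.9]
grip_width: 0.0006
grasp_force: 0.0
```

Run:
```python
from m import *
plan([.4256,-.108,.26],90)
c=snap('top','t9'); s=snap('scene','x9')
print('wh');[print(b) for b in blobs(c,*WH,.046,(345,150,440,232),80)]
```

```text
t 77.5 pos [ 0.5611 -0.1095  0.2666] rot [1.796e+02 1.000e-01 9.020e+01] F [ 0.1  0.5 -0.9] w 0.0006 g 0.0
 d [0.01, -0.677, 0.029] rot [0.004, 0.001, 0.002]
wh
([0.6155, -0.3158], np.float64(173.5), [0.107, 0.05], (393, 184, 19, 35))
([0.6237, -0.2433], np.float64(176.0), [0.106, 0.026], (374, 182, 11, 34))
```

View pics/x9.png

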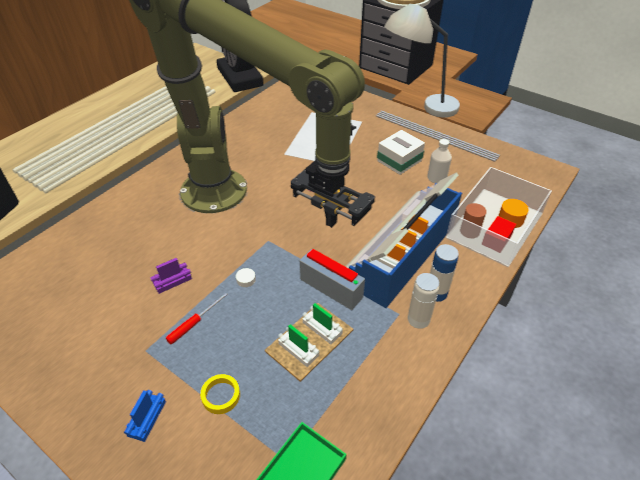

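The bar bottomed out and sprang back. The dry carriers stand on the cork at (298,345) and (322,322), the three wet ones are inside, and the door is shut. I'm handing the job in.

```bash
python3 -c "
from cell import env
print(env.sign_off())"
```

```text
the job is handed in; nothing more can be done
None
```

I handed the job in at about 78 s: both dry carriers stand on the cork board, all three wet ones are on the cabinet floor, the door was pushed shut to its stop, and the start bar was then pressed fully down at its middle for about half a second and released. One dry carrier was knocked partly off the board mid-run, and I put it back.

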